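# Select the amber bottle on the pump by counting clicks, then open the shut-off

### The job

Feed the pump from the amber bottle: gently turn the black selector knob on the blue pump unit anticlockwise back to its home stop, then clockwise one click for each rack place counted from the orange end up to the amber bottle's own (first place = one click), and leave it seated there. Then push the red-tipped shut-off lever fully over, away from the robot, to open it. Do not force the knob against its stops, and leave the bottles and everything else where they stand.

Things in the scene. Friction and masses are not known exactly. Their poses are not given: they have to be found in the camera images.
- pump_unit: blue box-shaped pump unit, 180 (x) x 280 (y) x 100 mm, fixed to the table; origin at the centre of its underside, z up; the robot-side face is -x. On its flat top (100 mm up) are the selector knob at (0, +70) mm and the shut-off lever at (0, -80) mm; four fixed white 12 mm tube nipples stand 12 mm high at x = +75 mm, y from -30 to +90 mm
- knob_grip (a point): fixed point on the vertical axis of the selector knob, 26 mm above the unit's top. The knob is a plain black ribbed cylinder, 42 mm in diameter, 46 mm high above the unit's top, with no pointer (its angle cannot be seen); grip its sides from above at any yaw with about 25 N and turn it by friction
- knob_top (a point): fixed point on the knob's axis, 46 mm above the unit's top. Knob: home position plus four clicks, clockwise from above counts up; starts on any of the four. Between positions the resisting torque grows to 0.1 to 0.25 N m at a crest, then changes sign and the knob pulls itself into the next position, where it stays. Clicks are UNEVENLY spaced, 18 to 30 degrees apart, all within 100 degrees
- stop_pins: two spring-cushioned stop pins, hidden inside the unit; origin on the knob's axis at the unit's top. The home stop is met 3 degrees anticlockwise beyond the home position, the far stop 5 degrees beyond click four; from there the torque only rises, 0.06 N m per degree, past 0.3 N m. A pin is overloaded at 20 N, i.e. 0.48 N m (8 degrees into the cushion); let go, the knob springs back to the click
- rotor (a joint): hidden screw-driven valve rotor that follows the knob (m): 0 at home, growing with the clicks, only 0.05 mm per rad of knob, 0.08 mm in all. It shows what is selected, but its reading is far coarser than a click, so it cannot be used to count
- shutoff (a joint): shut-off lever on a grey block (70 x 50 x 25 mm high) on the unit's top: 0 = closed, leaning to the unit's -x (to the robot); 0.8 rad = fully open, leaning to +x, at its end. Hinge axis along the unit's y, 22 mm above the unit's top, at (0, -80) mm. It moves with about 1.5 N at its tip (up to 6 N where the pusher rubs on the ball) and stays where left
- shutoff_tip (a point): centre of the red ball (26 mm in diameter) at the end of the 10 mm thick shut-off lever, 50 mm from its hinge axis; it swings with the lever, about 68 mm above the unit's top at either end
- rack: white four-place bottle rack, 345 (x) x 90 (y) x 35 mm high, fixed to the table, with a 20 mm thick orange block, 50 mm high, at its -x end (the end nearest the robot); origin at the centre of its underside; the places follow each other along +x, 85 mm apart
- place1 (a point): floor centre of rack place 1, counted from the orange end (1 click from home)
- place2 (a point): floor centre of rack place 2, counted from the orange end (2 clicks from home)
- place3 (a point): floor centre of rack place 3, counted from the orange end (3 clicks from home)
- place4 (a point): floor centre of rack place 4, counted from the orange end (4 clicks from home)
- amber_bottle: brown bottle with a paper label and a blue cap, 64 mm in diameter, 130 mm high, in one of the four rack places; origin at the centre of its underside
- clear_bottle_a: pale clear bottle, otherwise like the amber one, in another rack place; leave alone
- clear_bottle_b: pale clear bottle, otherwise like the amber one, in another rack place; leave alone
- clear_bottle_c: pale clear bottle, otherwise like the amber one, in another rack place; leave alone
- beaker: clear beaker, 70 mm in diameter, 90 mm high, origin at the centre of its underside; leave alone
- jar: glass jar with a red lid, 60 mm in diameter, 75 mm high, origin at the centre of its underside; leave alone
- tip_box: green box, 120 x 85 x 55 mm, origin at the centre of its underside; leave alone

How it is judged:
By the outcome, as a careful person would: the job done as asked, in the order asked, and still so for the second after the job is handed in, with the robot touching nothing.
It also fails if it takes over 72 s, if anything falls off the work surface, if the arm or the gripper's body presses on something with over 40 N, if the wrist force passes 120 N, or if a joint passes its speed limit or range.

### The arm

A 7-joint arm with a two-finger parallel gripper is mounted at the origin on the work surface. World frame = base frame: x ahead of the robot, y to its left, z up, the work surface at z = 0. Lengths are in m, angles in rad, forces in N, time in s.
With the tool pointing down it reaches from about 0.4 to 0.85 m from the base axis. Payload 10.4 kg.
Tool frame: the origin (TCP) lies midway between the tips of the shut fingers; the grasp point (between the pads) lies 19 mm behind it; y points along the fingers, x is the direction in which the jaws open and shut, and the axes are right-handed (so a half turn about y gives the same grasp; the last joint's range is limited). The gripper opens to 87 mm and grips with 3 to 60 N. Pads are 19 mm wide; open, the fingers measure 117 mm over their backs; the gripper's body (75 mm by 190 mm) begins 51 mm behind the grasp point.
Start: joints at [1.106, 0.332, -0.065, 1.46, 0.022, 1.35, -0.088], TCP at [0.267, -0.565, 0.223] pointing down, gripper open.
Joint ranges: [-2.6, 2.6], [-0.5, 2.12], [-1.47, 1.34], [0.16, 2.42], [-1.27, 4.41], [0.06, 2.06], [-2.6, 2.6]. Speed limits (rad/s): [2.22, 2.22, 2.79, 2.79, 3.14, 3.14, 3.14].

### API

Orientations are given as a unit quaternion [x, y, z, w].
In Python, from bench import * gives the robot as it stands.
- The arm moves only by the tool jog_arm, never from a script. Its argument "commands" is a list of rows, each an object with "translation": the shift along the world's x, y, z in mm, a list of three; "twist": the turn about the world's z in rad. A call has 1 to 20 rows; each row shifts and turns the commanded pose from where the row before left it; what a row does not reach is not made up. A row lasts 1/10 s, in which the tool goes at most 50 mm and 8.59 degrees, less where a joint would pass 70% of its speed; a pose out of reach is approached as far as the arm can. A call is refused whole if a number of a shift passes 50 or a number of a turn 0.15, either way. A call with a gripper value outside its range is refused whole. "grip" is the closure, from 0 (fully open) to 1 (shut), set as the call begins (left out, the last holds). The fingers move at their own pace and stop on an object; "grip_force" is the grip in N (left out, the last holds). Time passes only in rows, so rows that do not move let the fingers close. It gives the time, the measured TCP pose, the force and the opening at its end, in the units of the state.
- read_state(): the state, without advancing time (a new reading comes with each control period).
- camera(name): name is "scene" or "top"; returns a dict with "img" (420x560x3 uint8, red, green, blue), "fx", "fy", "cx", "cy" (pixels), "cam_to_world" (4x4, takes a point from camera to world coordinates). Camera axes: x right, y down, z forward; pixel columns grow to the right and rows downward; lengths in m; the calibration is good to about 2 mm. A picture is of the moment at which its call begins. There is no depth.
- close_job(): hands the job in, once; it reports no verdict.
The state is a dict: "time": time; "joint_positions": joint angles; "joint_vel": joint speeds; "joint_torque": joint torques, N m; "ee_pos": TCP position; "eef_rot": TCP orientation; "ft_force": force on the tool from outside, world axes, zero at the start; "torque": the same for the moment, N m; "width": finger opening in m.
Only numpy, scipy, OpenCV 4.12 (cv2) and the standard library are available. Lean on these libraries where they do the work, as an engineer would, in place of code of your own. Each camera call takes 0.05 s, during which the arm holds its last target.

## Working session

There is one attempt and no reset: what is moved stays moved. The work goes in short steps, Python scripts to look and compute and a tool call to move; the robot and the scene stay as the last step left them, time stands still between calls to the robot, and variables do not carry over. Pictures are saved under pics/ and viewed, and the job is handed in when it is done.

Besides the shell and the picture viewer there is one more tool, called by a JSON object that holds its "method" and its "body", one argument or row to a line. jog_arm: Moves the arm, as the interface text tells. Its arguments: {"type":"object","properties":{"commands":{"type":"array"},"grip":{"type":"number"},"grip_force":{"type":"number"}},"required":["commands"]}

```bash
mkdir -p pics; python3 - <<'E'
from bench import *
import cv2
for n in("scene","top"):
    c=camera(n); cv2.imwrite(f"pics/{n}0.png",c["img"][:,:,::-1])
    print(n,c["fx"],c["fy"],c["cx"],c["cy"],c["cam_to_world"])
s=read_state(); print(s)
E
```

```text
scene 532.6922537461074 532.6922537461074 273.49609615468256 206.19234617491145 [[-0.72681288  0.46887069 -0.50189971  1.21984354]
 [ 0.68653623  0.47437473 -0.55103232  0.69644879]
 [-0.02027436 -0.74506972 -0.66667838  1.02404949]
 [ 0.          0.          0.          1.        ]]
top 512.3703200630292 512.3703200630292 277.88992744029844 209.97328147804024 [[ 0.02722186 -0.99602912  0.08476412  0.44302375]
 [-0.99962633 -0.02691295  0.00478513 -0.01612957]
 [-0.00248488 -0.0848627  -0.99638956  1.40655539]
 [ 0.          0.          0.          1.        ]]
{'time': 0.1, 'joint_positions': array([ 1.10641271,  0.33280596, -0.06473817,  1.46086339,  0.02163435,
        1.34987912, -0.08851492]), 'joint_vel': array([ 4.41815620e-04, -6.20269586e-04, -1.50163976e-03, -1.65580050e-03,
       -2.78929357e-04,  3.40460966e-04, -7.41176960e-05]), 'joint_torque': array([ 1.96819899e-03, -6.24545717e+01,  2.49633315e-02, -3.90714204e+01,
       -6.13710308e-02,  3.67160852e-02,  3.76390247e-06]), 'ee_pos': array([ 0.26708108, -0.5646808 ,  0.2218324 ]), 'eef_rot': array([-0.59719557,  0.37867682, -0.37789692,  0.59762467]), 'ft_force': array([-0.47920374,  0.30840334,  0.64132645]), 'torque': array([ 0.00090538,  0.0148107 , -0.00014661]), 'width': 0.08716740790464617}
```

View pics/scene0.png

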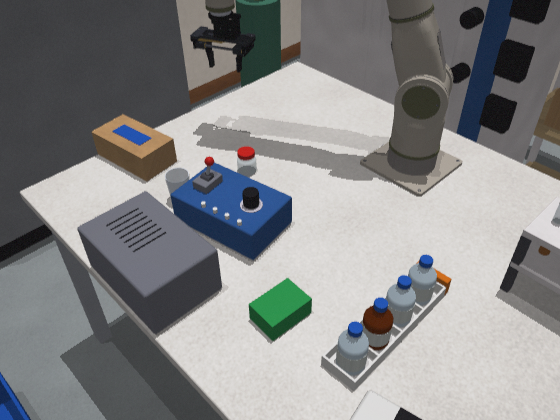

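View pics/top0.png

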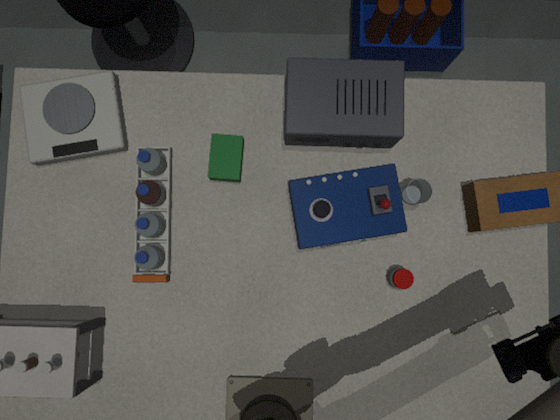

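Top view: the rack's orange end is at (151,278) and the bottles at rows 257, 224, 193 (brown) and 160, so amber is in place 3. The knob is near (320,209) and the red ball near (384,203). In the scene view the knob is near (251,197) and the ball near (209,161).

```bash
cat > h.py <<'E'
from bench import *
import cv2, numpy as np
def ray(c,u,v):
    T=c["cam_to_world"]; d=T[:3,:3]@np.array([(u-c["cx"])/c["fx"],(v-c["cy"])/c["fy"],1]); return T[:3,3],d
def onz(c,u,v,z):
    o,d=ray(c,u,v); return o+d*(z-o[2])/d[2]
def tri(r1,r2):
    A=[];b=[]
    for o,d in(r1,r2):
        d=d/np.linalg.norm(d);P=np.eye(3)-np.outer(d,d);A.append(P);b.append(P@o)
    A=np.vstack(A);b=np.hstack(b);x=np.linalg.lstsq(A,b,rcond=None)[0];return x,np.linalg.norm(A@x-b)
def blob(m,box):
    k=np.zeros_like(m);x0,y0,x1,y1=box;k[y0:y1,x0:x1]=m[y0:y1,x0:x1]
    n,l,s,c=cv2.connectedComponentsWithStats(k);i=1+np.argmax(s[1:,4]);return c[i],s[i],(l==i).astype(np.uint8)
E
python3 - <<'E'
from h import *
t=camera("top");s=camera("scene")
def red(c):
    r,g,b=[c["img"][...,i].astype(int) for i in range(3)];return ((r>90)&(g<60)&(b<60)).astype(np.uint8)
bt=blob(red(t),(365,185,400,220));bs=blob(red(s),(195,150,222,172))
print(bt[:2],bs[:2]);print("ball",tri(ray(t,*bt[0]),ray(s,*bs[0])))
def blk(c,th): return (c["img"].max(2)<th).astype(np.uint8)
kt=blob(blk(t,45),(305,193,337,225));ks=blob(blk(s,45),(236,183,268,213));print(kt[:2],ks[:2])
# blue box top face in top image
r,g,b=[t["img"][...,i].astype(int) for i in range(3)]
m=((b>r+25)&(b>g+15)).astype(np.uint8);u=blob(m,(280,150,420,260))
cn=max(cv2.findContours(u[2],0,2)[0],key=cv2.contourArea);R=cv2.minAreaRect(cn);print(R,cv2.boxPoints(R))
P=np.array([onz(t,*p,.1)[:2] for p in cv2.boxPoints(R)]);print(P)
# knob
for z in(.126,.146):print("knob",onz(t,*kt[0],z))
print("tri",tri(ray(t,*kt[0]),ray(s,*ks[0])))
big=cv2.resize(t["img"][140:260,270:450],None,fx=4.4,fy=4.4,interpolation=2);cv2.imwrite("pics/tz.png",big[:,:,::-1])
big=cv2.resize(s["img"][140:260,160:310],None,fx=4.9,fy=4.9,interpolation=2);cv2.imwrite("pics/sz.png",big[:,:,::-1])
E
```

```text
(array([386.23529412, 203.52941176]), array([383, 201,   7,   7,  34], dtype=int32)) (array([208.89285714, 160.58928571]), array([205, 157,   9,   8,  56], dtype=int32))
ball (array([ 0.57035389, -0.27232035,  0.16358795]), np.float64(0.0024785495299465624))
(array([321.37104072, 208.63800905]), array([313, 200,  17,  18, 221], dtype=int32)) (array([250.52188552, 197.67003367]), array([243, 188,  16,  21, 297], dtype=int32))
((347.49517822265625, 205.63714599609375), (68.99150085449219, 108.57414245605469), 80.7066879272461) [[288.34998 180.3609 ]
 [395.49902 162.82742]
 [406.64038 230.91339]
 [299.49133 248.44687]]
[[ 0.63130491 -0.03466557]
 [ 0.68429987 -0.30961966]
 [ 0.5094924  -0.33935254]
 [ 0.45751182 -0.06743433]]
knob [ 0.55826837 -0.11891503  0.126     ]
knob [ 0.55646846 -0.11730971  0.146     ]
tri (array([ 0.55832325, -0.11889652,  0.11848845]), np.float64(0.001233658528806734))
```

View pics/tz.png

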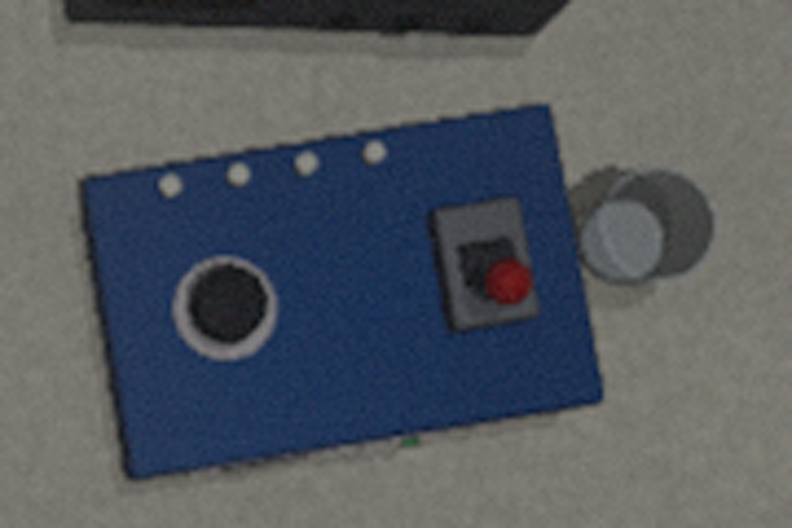

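View pics/sz.png

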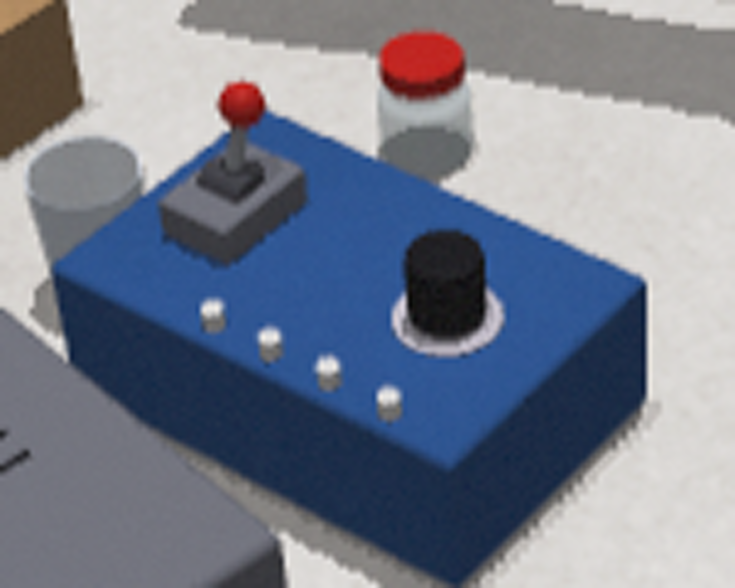

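Amber is in place 3, so three clicks. Corners give unit yaw about 0.19 rad and centre (0.571,-0.188). The knob is at about (0.5575,-0.1187), and both views agree. I'm moving above it at the present yaw, which leaves room for anticlockwise turning.

{"method": "jog_arm", "body": {
  "commands": [
    {"translation": [18, 28, 0], "twist": 0},
    {"translation": [18, 28, 0], "twist": 0},
    {"translation": [18, 28, 0], "twist": 0},
    {"translation": [18, 28, 0], "twist": 0},
    {"translation": [18, 28, 0], "twist": 0},
    {"translation": [18, 28, 0], "twist": 0},
    {"translation": [18, 28, 0], "twist": 0},
    {"translation": [18, 28, 0], "twist": 0},
    {"translation": [18, 28, 0], "twist": 0},
    {"translation": [18, 28, 0], "twist": 0},
    {"translation": [18, 28, 0], "twist": 0},
    {"translation": [18, 28, 0], "twist": 0},
    {"translation": [18, 28, 0], "twist": 0},
    {"translation": [18, 28, 0], "twist": 0},
    {"translation": [18, 28, 0], "twist": 0},
    {"translation": [18, 28, 0], "twist": 0},
    {"translation": [0, 0, 0], "twist": 0},
    {"translation": [0, 0, 0], "twist": 0}
  ],
  "grip": 0,
  "grip_force": 25
}}

```text
time: 2.0
ee_pos: [0.5553, -0.1164, 0.2223]
eef_rot: [0.598, -0.378, 0.378, -0.598]
ft_force: [0.9, -0.1, -0.5]
width: 0.0872
```

{"method": "jog_arm", "body": {
  "commands": [
    {"translation": [2, -2, -20], "twist": 0},
    {"translation": [0, 0, -20], "twist": 0},
    {"translation": [0, 0, -20], "twist": 0},
    {"translation": [0, 0, -15], "twist": 0},
    {"translation": [0, 0, -10], "twist": 0},
    {"translation": [0, 0, -10], "twist": 0},
    {"translation": [0, 0, -8], "twist": 0},
    {"translation": [0, 0, -7], "twist": 0},
    {"translation": [0, 0, 0], "twist": 0},
    {"translation": [0, 0, 0], "twist": 0}
  ]
}}

```text
time: 3.0
ee_pos: [0.5574, -0.119, 0.1128]
eef_rot: [-0.597, 0.378, -0.378, 0.597]
ft_force: [-0.6, -0.4, 0.6]
width: 0.0869
```

```bash
python3 - <<'E'
from h import *
s=camera("scene");big=cv2.resize(s["img"][100:260,150:330],None,fx=3.6,fy=3.6,interpolation=2);cv2.imwrite("pics/s2.png",big[:,:,::-1])
s=camera("top");big=cv2.resize(s["img"][140:260,270:450],None,fx=4.4,fy=4.4,interpolation=2);cv2.imwrite("pics/t2.png",big[:,:,::-1])
q=read_state();print(q["joint_positions"],q["ft_force"],q["torque"],q["ee_pos"])
E
```

```text
[ 0.48559685  0.33081793 -0.42230733  1.72438759  0.14882668  1.11713127
 -1.11070336] [ 0.11152527 -0.11160283  0.12599315] [-0.04168006  0.026679   -0.05187165] [ 0.55759604 -0.11900581  0.11309194]
```

View pics/s2.png

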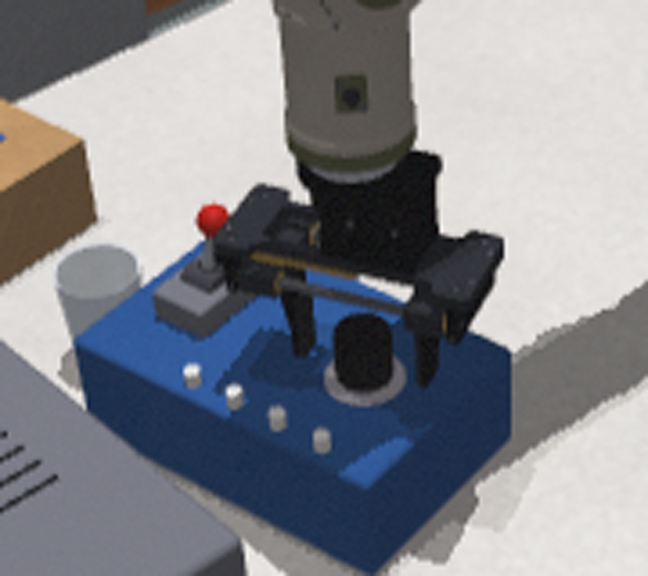

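The fingers straddle the knob (crop about (363,350)). Closing with 25 N.

{"method": "jog_arm", "body": {
  "commands": [
    {"translation": [0, 0, 0], "twist": 0},
    {"translation": [0, 0, 0], "twist": 0},
    {"translation": [0, 0, 0], "twist": 0},
    {"translation": [0, 0, 0], "twist": 0},
    {"translation": [0, 0, 0], "twist": 0},
    {"translation": [0, 0, 0], "twist": 0},
    {"translation": [0, 0, 0], "twist": 0},
    {"translation": [0, 0, 0], "twist": 0}
  ],
  "grip": 1,
  "grip_force": 25
}}

```text
time: 3.9
ee_pos: [0.5574, -0.1193, 0.1126]
eef_rot: [0.597, -0.378, 0.379, -0.597]
ft_force: [1.4, -1.2, -0.5]
width: 0.0414
```

```bash
cat > r.py <<'E'
from bench import *
import numpy as np
from scipy.spatial.transform import Rotation as R
q=read_state();x=R.from_quat(q["eef_rot"]).as_matrix()[:,0]
print("t%.2f yaw %.2f  tz %.3f  f %s p %s w %.4f j7 %.2f m %s"%(q["time"],np.degrees(np.arctan2(x[1],x[0])),q["torque"][2],q["ft_force"].round(1),q["ee_pos"].round(4),q["width"],q["joint_positions"][6],q["torque"][:2].round(2)))
E
python3 r.py;python3 r.py
```

```text
t3.90 yaw -64.70  tz 0.007  f [ 1.4 -1.2 -0.5] p [ 0.5574 -0.1193  0.1126] w 0.0414 j7 -1.11 m [-0.17 -0.21]
t3.90 yaw -64.70  tz 0.007  f [ 1.4 -1.2 -0.5] p [ 0.5574 -0.1193  0.1126] w 0.0414 j7 -1.11 m [-0.17 -0.21]
```

{"method": "jog_arm", "body": {
  "commands": [
    {"translation": [0, 0, 0], "twist": 0.035},
    {"translation": [0, 0, 0], "twist": 0}
  ]
}}

```text
time: 4.1
ee_pos: [0.5574, -0.1193, 0.1126]
eef_rot: [0.604, -0.368, 0.368, -0.604]
ft_force: [1.3, -2.2, -0.0]
width: 0.0412
```

```bash
python3 r.py
```

```text
t4.10 yaw -62.66  tz -0.052  f [ 1.3 -2.2 -0. ] p [ 0.5574 -0.1193  0.1126] w 0.0412 j7 -1.08 m [-0.33 -0.27]
```

{"method": "jog_arm", "body": {
  "commands": [
    {"translation": [0, 0, 0], "twist": 0.035},
    {"translation": [0, 0, 0], "twist": 0}
  ]
}}

```text
time: 4.3
ee_pos: [0.5574, -0.1194, 0.1126]
eef_rot: [0.61, -0.357, 0.358, -0.61]
ft_force: [2.5, -2.6, -0.8]
width: 0.0414
```

```bash
python3 r.py
```

```text
t4.30 yaw -60.71  tz 0.006  f [ 2.5 -2.6 -0.8] p [ 0.5574 -0.1194  0.1126] w 0.0414 j7 -1.04 m [-0.46 -0.39]
```

{"method": "jog_arm", "body": {
  "commands": [
    {"translation": [0, 0, 0], "twist": 0.035},
    {"translation": [0, 0, 0], "twist": 0}
  ]
}}

```text
time: 4.5
ee_pos: [0.5574, -0.1194, 0.1126]
eef_rot: [0.616, -0.347, 0.347, -0.616]
ft_force: [2.5, -3.3, -0.6]
width: 0.0415
```

```bash
python3 r.py
```

```text
t4.50 yaw -58.73  tz 0.017  f [ 2.5 -3.3 -0.6] p [ 0.5574 -0.1194  0.1126] w 0.0415 j7 -1.01 m [-0.63 -0.53]
```

{"method": "jog_arm", "body": {
  "commands": [
    {"translation": [0, 0, 0], "twist": 0.035},
    {"translation": [0, 0, 0], "twist": 0}
  ]
}}

```text
time: 4.7
ee_pos: [0.5575, -0.1195, 0.1126]
eef_rot: [0.622, -0.336, 0.336, -0.622]
ft_force: [3.2, -3.9, -2.1]
width: 0.0413
```

```bash
python3 r.py
```

```text
t4.70 yaw -56.75  tz -0.175  f [ 3.2 -3.9 -2.1] p [ 0.5575 -0.1195  0.1126] w 0.0413 j7 -0.98 m [-0.83 -0.69]
```

{"method": "jog_arm", "body": {
  "commands": [
    {"translation": [0, 0, 0], "twist": 0.035},
    {"translation": [0, 0, 0], "twist": 0}
  ]
}}

```text
time: 4.9
ee_pos: [0.5575, -0.1196, 0.1126]
eef_rot: [0.628, -0.325, 0.325, -0.628]
ft_force: [3.9, -3.6, -2.2]
width: 0.0412
```

```bash
python3 r.py
```

```text
t4.90 yaw -54.75  tz -0.026  f [ 3.9 -3.6 -2.2] p [ 0.5575 -0.1196  0.1126] w 0.0412 j7 -0.94 m [-0.93 -0.82]
```

{"method": "jog_arm", "body": {
  "commands": [
    {"translation": [0, 0, 0], "twist": 0.035},
    {"translation": [0, 0, 0], "twist": 0}
  ]
}}

```text
time: 5.1
ee_pos: [0.5576, -0.1196, 0.1126]
eef_rot: [0.634, -0.314, 0.314, -0.633]
ft_force: [4.3, -4.2, -2.7]
width: 0.0413
```

```bash
python3 r.py
```

```text
t5.10 yaw -52.74  tz -0.118  f [ 4.3 -4.2 -2.7] p [ 0.5576 -0.1196  0.1126] w 0.0413 j7 -0.91 m [-0.95 -0.87]
```

{"method": "jog_arm", "body": {
  "commands": [
    {"translation": [0, 0, 0], "twist": 0.035},
    {"translation": [0, 0, 0], "twist": 0}
  ]
}}

```text
time: 5.3
ee_pos: [0.5576, -0.1197, 0.1126]
eef_rot: [0.639, -0.302, 0.303, -0.639]
ft_force: [4.5, -4.4, -3.1]
width: 0.0418
```

```bash
python3 r.py
```

```text
t5.30 yaw -50.73  tz 0.014  f [ 4.5 -4.4 -3.1] p [ 0.5576 -0.1197  0.1126] w 0.0418 j7 -0.88 m [-0.99 -0.89]
```

Torque readings are noisy (about 0.07), so I'll average several and look at joint 7's torque too.

```bash
cat > a.py <<'E'
from bench import *
import numpy as np,sys
from scipy.spatial.transform import Rotation as R
n=int(sys.argv[1]) if len(sys.argv)>1 else 6
T=[];J=[];F=[]
for i in range(n):
    q=read_state();T.append(q["torque"]);J.append(q["joint_torque"][6]);F.append(q["ft_force"])
    if i<n-1: camera("top")
x=R.from_quat(q["eef_rot"]).as_matrix()[:,0];T=np.array(T)
print("t%.2f yaw %.2f tz %.3f sd %.3f j7t %s f %s p %s w %.4f j7 %.2f"%(q["time"],np.degrees(np.arctan2(x[1],x[0])),T[:,2].mean(),T[:,2].std(),np.round(J,3),np.mean(F,0).round(1),q["ee_pos"].round(4),q["width"],q["joint_positions"][6]))
E
python3 a.py 8
```

```text
t5.65 yaw -50.80 tz -0.022 sd 0.018 j7t [0.467 0.191 0.066 0.032 0.023 0.021 0.02  0.02 ] f [ 4.1 -4.5 -2.8] p [ 0.5576 -0.1197  0.1126] w 0.0415 j7 -0.88
```

Joint 7's torque settles within about 0.2 s to a clean value equal to −tz, which makes a good click detector. I'm continuing with a settling time after each turn.

{"method": "jog_arm", "body": {
  "commands": [
    {"translation": [0, 0, 0], "twist": 0.035},
    {"translation": [0, 0, 0], "twist": 0},
    {"translation": [0, 0, 0], "twist": 0},
    {"translation": [0, 0, 0], "twist": 0}
  ]
}}

```text
time: 6.05
ee_pos: [0.5577, -0.1197, 0.1126]
eef_rot: [0.644, -0.292, 0.293, -0.644]
ft_force: [5.1, -5.5, -3.2]
width: 0.0413
```

```bash
python3 a.py 2
```

```text
t6.10 yaw -48.79 tz 0.103 sd 0.004 j7t [-0.101 -0.103] f [ 4.8 -5.1 -3.3] p [ 0.5577 -0.1198  0.1127] w 0.0415 j7 -0.84
```

{"method": "jog_arm", "body": {
  "commands": [
    {"translation": [0, 0, 0], "twist": 0.035},
    {"translation": [0, 0, 0], "twist": 0},
    {"translation": [0, 0, 0], "twist": 0},
    {"translation": [0, 0, 0], "twist": 0}
  ]
}}

```text
time: 6.5
ee_pos: [0.5577, -0.1198, 0.1126]
eef_rot: [0.649, -0.28, 0.281, -0.649]
ft_force: [5.3, -6.2, -3.5]
width: 0.0412
```

```bash
python3 a.py 2
```

```text
t6.55 yaw -46.77 tz 0.276 sd 0.012 j7t [-0.257 -0.259] f [ 5.5 -6.  -3.8] p [ 0.5577 -0.1198  0.1126] w 0.0413 j7 -0.81
```

{"method": "jog_arm", "body": {
  "commands": [
    {"translation": [0, 0, 0], "twist": 0.035},
    {"translation": [0, 0, 0], "twist": 0},
    {"translation": [0, 0, 0], "twist": 0},
    {"translation": [0, 0, 0], "twist": 0}
  ]
}}

```text
time: 6.95
ee_pos: [0.5577, -0.1199, 0.1127]
eef_rot: [0.654, -0.269, 0.27, -0.654]
ft_force: [5.8, -6.3, -3.9]
width: 0.0415
```

```bash
python3 a.py 2
```

```text
t7.00 yaw -44.77 tz 0.261 sd 0.031 j7t [-0.267 -0.269] f [ 5.4 -6.  -3.9] p [ 0.5578 -0.1199  0.1127] w 0.0414 j7 -0.78
```

{"method": "jog_arm", "body": {
  "commands": [
    {"translation": [0, 0, 0], "twist": 0.035},
    {"translation": [0, 0, 0], "twist": 0},
    {"translation": [0, 0, 0], "twist": 0},
    {"translation": [0, 0, 0], "twist": 0}
  ]
}}

```text
time: 7.4
ee_pos: [0.5578, -0.1199, 0.1126]
eef_rot: [0.659, -0.257, 0.259, -0.658]
ft_force: [4.4, -5.2, -3.7]
width: 0.0413
```

```bash
python3 a.py 2
```

```text
t7.45 yaw -42.79 tz 0.012 sd 0.002 j7t [0.039 0.036] f [ 5.1 -5.3 -4.4] p [ 0.5579 -0.12    0.1127] w 0.0413 j7 -0.74
```

The first crest was crossed at about −50.5° and seated again near −43.3°. A sideways force has built up along the jaw, so I'll trim the centring while turning.

{"method": "jog_arm", "body": {
  "commands": [
    {"translation": [0.5, -0.5, 0], "twist": 0.035},
    {"translation": [0, 0, 0], "twist": 0},
    {"translation": [0, 0, 0], "twist": 0},
    {"translation": [0, 0, 0], "twist": 0}
  ]
}}

```text
time: 7.85
ee_pos: [0.5579, -0.12, 0.1126]
eef_rot: [0.663, -0.246, 0.247, -0.663]
ft_force: [4.1, -4.3, -2.3]
width: 0.0414
```

```bash
python3 a.py 2
```

```text
t7.90 yaw -40.77 tz 0.117 sd 0.019 j7t [-0.113 -0.114] f [ 4.  -4.1 -1.9] p [ 0.558  -0.12    0.1126] w 0.0412 j7 -0.71
```

{"method": "jog_arm", "body": {
  "commands": [
    {"translation": [0, 0, 0], "twist": 0.035},
    {"translation": [0, 0, 0], "twist": 0},
    {"translation": [0, 0, 0], "twist": 0},
    {"translation": [0, 0, 0], "twist": 0}
  ]
}}

```text
time: 8.3
ee_pos: [0.558, -0.1201, 0.1126]
eef_rot: [0.667, -0.234, 0.235, -0.667]
ft_force: [3.3, -3.7, -2.3]
width: 0.0416
```

```bash
python3 a.py 2
```

```text
t8.35 yaw -38.78 tz -0.024 sd 0.014 j7t [0.023 0.02 ] f [ 3.7 -3.6 -2.8] p [ 0.558  -0.1201  0.1126] w 0.0416 j7 -0.68
```

{"method": "jog_arm", "body": {
  "commands": [
    {"translation": [0, 0, 0], "twist": 0.02},
    {"translation": [0, 0, 0], "twist": 0},
    {"translation": [0, 0, 0], "twist": 0},
    {"translation": [0, 0, 0], "twist": 0}
  ]
}}

```text
time: 8.75
ee_pos: [0.558, -0.1201, 0.1126]
eef_rot: [0.669, -0.228, 0.228, -0.669]
ft_force: [4.9, -4.6, -2.8]
width: 0.0412
```

```bash
python3 a.py 2
```

```text
t8.80 yaw -37.63 tz -0.001 sd 0.012 j7t [0.018 0.016] f [ 4.7 -4.1 -2.7] p [ 0.5581 -0.1201  0.1127] w 0.0415 j7 -0.66
```

{"method": "jog_arm", "body": {
  "commands": [
    {"translation": [0, 0, 0], "twist": 0.03},
    {"translation": [0, 0, 0], "twist": 0},
    {"translation": [0, 0, 0], "twist": 0},
    {"translation": [0, 0, 0], "twist": 0}
  ]
}}

```text
time: 9.2
ee_pos: [0.5581, -0.1201, 0.1126]
eef_rot: [0.673, -0.218, 0.218, -0.673]
ft_force: [4.6, -5.2, -3.9]
width: 0.0415
```

```bash
python3 a.py 2
```

```text
t9.25 yaw -35.91 tz 0.058 sd 0.054 j7t [0.006 0.004] f [ 5.3 -5.1 -3.1] p [ 0.5581 -0.1201  0.1126] w 0.0412 j7 -0.63
```

{"method": "jog_arm", "body": {
  "commands": [
    {"translation": [0, 0, 0], "twist": 0.03},
    {"translation": [0, 0, 0], "twist": 0},
    {"translation": [0, 0, 0], "twist": 0},
    {"translation": [0, 0, 0], "twist": 0}
  ]
}}

```text
time: 9.65
ee_pos: [0.5581, -0.1202, 0.1126]
eef_rot: [0.676, -0.207, 0.208, -0.676]
ft_force: [5.6, -4.1, -2.9]
width: 0.0415
```

```bash
python3 a.py 2
```

```text
t9.70 yaw -34.20 tz -0.048 sd 0.029 j7t [0.047 0.046] f [ 5.  -4.3 -2.9] p [ 0.5581 -0.1202  0.1126] w 0.0414 j7 -0.60
```

{"method": "jog_arm", "body": {
  "commands": [
    {"translation": [0, 0, 0], "twist": 0.03},
    {"translation": [0, 0, 0], "twist": 0},
    {"translation": [0, 0, 0], "twist": 0},
    {"translation": [0, 0, 0], "twist": 0}
  ]
}}

```text
time: 10.1
ee_pos: [0.5582, -0.1202, 0.1126]
eef_rot: [0.679, -0.197, 0.198, -0.679]
ft_force: [5.1, -4.5, -3.3]
width: 0.0419
```

```bash
python3 a.py 2
```

```text
t10.15 yaw -32.49 tz -0.076 sd 0.019 j7t [0.119 0.117] f [ 5.  -4.6 -3.1] p [ 0.5582 -0.1202  0.1126] w 0.0415 j7 -0.57
```

{"method": "jog_arm", "body": {
  "commands": [
    {"translation": [0, 0, 0], "twist": 0.03},
    {"translation": [0, 0, 0], "twist": 0},
    {"translation": [0, 0, 0], "twist": 0},
    {"translation": [0, 0, 0], "twist": 0}
  ]
}}

```text
time: 10.55
ee_pos: [0.5583, -0.1203, 0.1127]
eef_rot: [0.682, -0.187, 0.188, -0.682]
ft_force: [4.2, -5.5, -3.0]
width: 0.0413
```

```bash
python3 a.py 2
```

```text
t10.60 yaw -30.78 tz -0.184 sd 0.010 j7t [0.185 0.183] f [ 4.5 -4.9 -3.7] p [ 0.5583 -0.1203  0.1127] w 0.0410 j7 -0.54
```

{"method": "jog_arm", "body": {
  "commands": [
    {"translation": [0, 0, 0], "twist": 0.03},
    {"translation": [0, 0, 0], "twist": 0},
    {"translation": [0, 0, 0], "twist": 0},
    {"translation": [0, 0, 0], "twist": 0}
  ]
}}

```text
time: 11.0
ee_pos: [0.5583, -0.1203, 0.1127]
eef_rot: [0.685, -0.177, 0.178, -0.684]
ft_force: [6.2, -5.9, -4.3]
width: 0.0413
```

```bash
python3 a.py 2
```

```text
t11.05 yaw -29.05 tz -0.091 sd 0.023 j7t [0.075 0.073] f [ 6.1 -5.6 -3.8] p [ 0.5583 -0.1203  0.1126] w 0.0411 j7 -0.51
```

{"method": "jog_arm", "body": {
  "commands": [
    {"translation": [0, 0, 0], "twist": 0.03},
    {"translation": [0, 0, 0], "twist": 0},
    {"translation": [0, 0, 0], "twist": 0},
    {"translation": [0, 0, 0], "twist": 0}
  ]
}}

```text
time: 11.45
ee_pos: [0.5584, -0.1203, 0.1126]
eef_rot: [0.687, -0.166, 0.168, -0.687]
ft_force: [6.4, -5.6, -4.0]
width: 0.0416
```

```bash
python3 a.py 2
```

```text
t11.50 yaw -27.33 tz -0.080 sd 0.009 j7t [0.101 0.101] f [ 6.  -5.9 -4.5] p [ 0.5584 -0.1203  0.1127] w 0.0414 j7 -0.49
```

{"method": "jog_arm", "body": {
  "commands": [
    {"translation": [0.3, -0.2, 0], "twist": 0.03},
    {"translation": [0, 0, 0], "twist": 0},
    {"translation": [0, 0, 0], "twist": 0},
    {"translation": [0, 0, 0], "twist": 0}
  ]
}}

```text
time: 11.9
ee_pos: [0.5585, -0.1204, 0.1126]
eef_rot: [0.69, -0.156, 0.157, -0.689]
ft_force: [4.7, -4.7, -2.7]
width: 0.0415
```

```bash
python3 a.py 2
```

```text
t11.95 yaw -25.60 tz 0.021 sd 0.011 j7t [-0.022 -0.058] f [ 5. -5. -3.] p [ 0.5585 -0.1204  0.1127] w 0.0415 j7 -0.46
```

{"method": "jog_arm", "body": {
  "commands": [
    {"translation": [0, 0, 0], "twist": 0.03},
    {"translation": [0, 0, 0], "twist": 0},
    {"translation": [0, 0, 0], "twist": 0},
    {"translation": [0, 0, 0], "twist": 0}
  ]
}}

```text
time: 12.35
ee_pos: [0.5585, -0.1204, 0.1127]
eef_rot: [0.692, -0.146, 0.147, -0.692]
ft_force: [5.2, -4.9, -3.5]
width: 0.0415
```

```bash
python3 a.py 2
```

```text
t12.40 yaw -23.87 tz 0.175 sd 0.002 j7t [-0.175 -0.182] f [ 5.5 -5.1 -3.7] p [ 0.5585 -0.1204  0.1127] w 0.0416 j7 -0.43
```

{"method": "jog_arm", "body": {
  "commands": [
    {"translation": [0, 0, 0], "twist": 0.03},
    {"translation": [0, 0, 0], "twist": 0},
    {"translation": [0, 0, 0], "twist": 0},
    {"translation": [0, 0, 0], "twist": 0}
  ]
}}

```text
time: 12.8
ee_pos: [0.5586, -0.1205, 0.1126]
eef_rot: [0.694, -0.135, 0.136, -0.694]
ft_force: [4.8, -4.7, -3.7]
width: 0.0419
```

```bash
python3 a.py 2
```

```text
t12.85 yaw -22.16 tz 0.042 sd 0.034 j7t [-0.018 -0.021] f [ 5.7 -5.1 -3.9] p [ 0.5586 -0.1204  0.1127] w 0.0417 j7 -0.40
```

{"method": "jog_arm", "body": {
  "commands": [
    {"translation": [0, 0, 0], "twist": 0.03},
    {"translation": [0, 0, 0], "twist": 0},
    {"translation": [0, 0, 0], "twist": 0},
    {"translation": [0, 0, 0], "twist": 0}
  ]
}}

```text
time: 13.25
ee_pos: [0.5587, -0.1205, 0.1127]
eef_rot: [0.696, -0.125, 0.126, -0.696]
ft_force: [6.0, -5.7, -3.7]
width: 0.0417
```

```bash
python3 a.py 2
```

```text
t13.30 yaw -20.42 tz 0.257 sd 0.033 j7t [-0.294 -0.295] f [ 5.7 -5.4 -3.8] p [ 0.5587 -0.1204  0.1127] w 0.0412 j7 -0.37
```

Two crests passed (−50.7°, −26.5°). The knob now pulls towards the next seat, so letting go here is safe. The jaw forces put the true axis at about (0.5594,−0.1184), so I'll open slightly, re-centre and regrip.

{"method": "jog_arm", "body": {
  "commands": [
    {"translation": [0, 0, 0], "twist": 0},
    {"translation": [0, 0, 0], "twist": 0},
    {"translation": [0, 0, 0], "twist": 0},
    {"translation": [0, 0, 0], "twist": 0}
  ],
  "grip": 0.3
}}

```text
time: 13.7
ee_pos: [0.5579, -0.1193, 0.1125]
eef_rot: [-0.696, 0.125, -0.124, 0.696]
ft_force: [-0.4, 0.6, -0.5]
width: 0.0596
```

```bash
python3 a.py 3; python3 - <<'E'
from h import *
s=camera("scene");big=cv2.resize(s["img"][100:260,150:330],None,fx=3.6,fy=3.6,interpolation=2);cv2.imwrite("pics/s3.png",big[:,:,::-1])
E
```

```text
t13.80 yaw -20.29 tz -0.017 sd 0.015 j7t [-0.018 -0.014 -0.011] f [ 0.4 -0.1 -0.2] p [ 0.5579 -0.1195  0.1125] w 0.0605 j7 -0.37
```

View pics/s3.png

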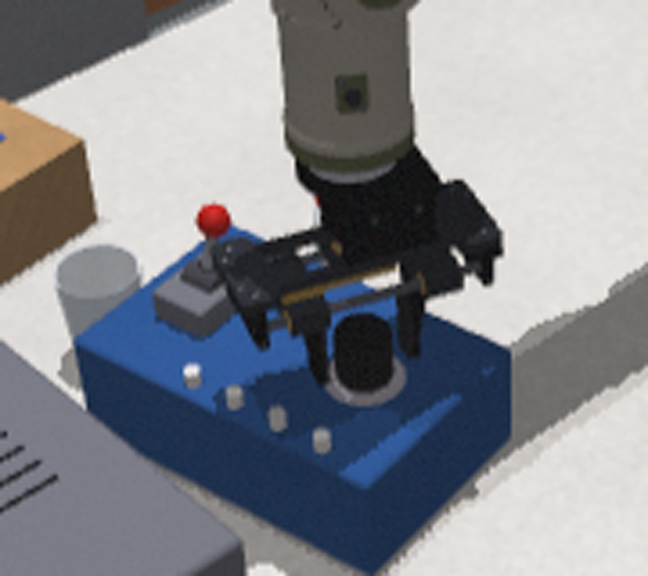

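{"method": "jog_arm", "body": {
  "commands": [
    {"translation": [1.5, 1.0, 0], "twist": 0},
    {"translation": [0, 0, 0], "twist": 0}
  ]
}}

```text
time: 14.05
ee_pos: [0.5597, -0.1184, 0.1126]
eef_rot: [-0.696, 0.124, -0.125, 0.696]
ft_force: [1.3, 0.3, -0.2]
width: 0.0611
```

{"method": "jog_arm", "body": {
  "commands": [
    {"translation": [0, 0, 0], "twist": 0},
    {"translation": [0, 0, 0], "twist": 0},
    {"translation": [0, 0, 0], "twist": 0},
    {"translation": [0, 0, 0], "twist": 0},
    {"translation": [0, 0, 0], "twist": 0}
  ],
  "grip": 1,
  "grip_force": 25
}}

```text
time: 14.55
ee_pos: [0.5595, -0.1187, 0.1125]
eef_rot: [0.696, -0.125, 0.124, -0.696]
ft_force: [-0.4, -0.0, 0.8]
width: 0.0412
```

```bash
python3 a.py 3
```

```text
t14.65 yaw -20.28 tz 0.040 sd 0.019 j7t [-0.001 -0.001 -0.001] f [-0.6  0.1  0.5] p [ 0.5595 -0.1187  0.1126] w 0.0416 j7 -0.37
```

Regripped with almost no side force, and the knob is seated. Continuing anticlockwise.

{"method": "jog_arm", "body": {
  "commands": [
    {"translation": [0, 0, 0], "twist": 0.03},
    {"translation": [0, 0, 0], "twist": 0},
    {"translation": [0, 0, 0], "twist": 0},
    {"translation": [0, 0, 0], "twist": 0}
  ]
}}

```text
time: 15.05
ee_pos: [0.5595, -0.1187, 0.1126]
eef_rot: [-0.698, 0.114, -0.114, 0.698]
ft_force: [-0.7, 0.7, 0.4]
width: 0.0416
```

```bash
python3 a.py 2
```

```text
t15.10 yaw -18.57 tz -0.034 sd 0.027 j7t [0.041 0.032] f [-0.7  0.2  0.2] p [ 0.5595 -0.1187  0.1126] w 0.0414 j7 -0.34
```

{"method": "jog_arm", "body": {
  "commands": [
    {"translation": [0, 0, 0], "twist": 0.03},
    {"translation": [0, 0, 0], "twist": 0},
    {"translation": [0, 0, 0], "twist": 0},
    {"translation": [0, 0, 0], "twist": 0}
  ]
}}

```text
time: 15.5
ee_pos: [0.5595, -0.1187, 0.1126]
eef_rot: [-0.699, 0.104, -0.104, 0.699]
ft_force: [-0.4, -0.2, 0.6]
width: 0.0411
```

```bash
python3 a.py 2
```

```text
t15.55 yaw -16.85 tz -0.072 sd 0.004 j7t [0.084 0.075] f [-0.3 -0.1  0.5] p [ 0.5595 -0.1187  0.1126] w 0.0415 j7 -0.32
```

{"method": "jog_arm", "body": {
  "commands": [
    {"translation": [0, 0, 0], "twist": 0.03},
    {"translation": [0, 0, 0], "twist": 0},
    {"translation": [0, 0, 0], "twist": 0},
    {"translation": [0, 0, 0], "twist": 0}
  ]
}}

```text
time: 15.95
ee_pos: [0.5595, -0.1187, 0.1125]
eef_rot: [0.701, -0.093, 0.093, -0.701]
ft_force: [-0.5, -0.5, -0.1]
width: 0.0415
```

```bash
python3 a.py 2
```

```text
t16.00 yaw -15.13 tz -0.023 sd 0.000 j7t [0.029 0.021] f [-0.5 -0.1  0.3] p [ 0.5596 -0.1187  0.1126] w 0.0413 j7 -0.29
```

```bash
python3 a.py 6
```

```text
t16.25 yaw -15.13 tz -0.016 sd 0.015 j7t [0.021 0.02  0.021 0.023 0.023 0.024] f [-0.8 -0.1  0.5] p [ 0.5595 -0.1187  0.1125] w 0.0413 j7 -0.29
```

{"method": "jog_arm", "body": {
  "commands": [
    {"translation": [0, 0, 0], "twist": 0.03},
    {"translation": [0, 0, 0], "twist": 0.0}
  ]
}}

```text
time: 16.45
ee_pos: [0.5596, -0.1187, 0.1126]
eef_rot: [-0.702, 0.082, -0.082, 0.702]
ft_force: [-1.3, -1.0, 0.9]
width: 0.0417
```

```bash
python3 a.py 6
```

```text
t16.70 yaw -13.41 tz -0.065 sd 0.023 j7t [0.486 0.275 0.142 0.087 0.066 0.058] f [-0.3 -0.6  0.3] p [ 0.5595 -0.1187  0.1126] w 0.0414 j7 -0.26
```

{"method": "jog_arm", "body": {
  "commands": [
    {"translation": [0, 0, 0], "twist": 0.03},
    {"translation": [0, 0, 0], "twist": 0.0}
  ]
}}

```text
time: 16.9
ee_pos: [0.5596, -0.1188, 0.1126]
eef_rot: [-0.703, 0.071, -0.072, 0.704]
ft_force: [-0.1, -1.1, -0.2]
width: 0.0416
```

```bash
python3 a.py 6
```

```text
t17.15 yaw -11.70 tz -0.260 sd 0.033 j7t [0.648 0.501 0.369 0.309 0.285 0.277] f [-0.2 -0.2  0.2] p [ 0.5596 -0.1187  0.1126] w 0.0412 j7 -0.23
```

{"method": "jog_arm", "body": {
  "commands": [
    {"translation": [0, 0, 0], "twist": 0.012},
    {"translation": [0, 0, 0], "twist": 0.0},
    {"translation": [0, 0, 0], "twist": 0.0},
    {"translation": [0, 0, 0], "twist": 0.0}
  ]
}}

```text
time: 17.55
ee_pos: [0.5596, -0.1187, 0.1126]
eef_rot: [0.704, -0.068, 0.068, -0.704]
ft_force: [-0.4, -0.1, 0.7]
width: 0.0412
```

```bash
python3 a.py 3
```

```text
t17.65 yaw -11.00 tz -0.305 sd 0.018 j7t [0.288 0.285 0.284] f [-0.2 -0.1  0.2] p [ 0.5596 -0.1188  0.1126] w 0.0412 j7 -0.22
```

{"method": "jog_arm", "body": {
  "commands": [
    {"translation": [0, 0, 0], "twist": 0.012},
    {"translation": [0, 0, 0], "twist": 0.0},
    {"translation": [0, 0, 0], "twist": 0.0},
    {"translation": [0, 0, 0], "twist": 0.0}
  ]
}}

```text
time: 18.05
ee_pos: [0.5596, -0.1188, 0.1126]
eef_rot: [0.704, -0.064, 0.064, -0.704]
ft_force: [-0.1, -2.1, -0.6]
width: 0.0413
```

```bash
python3 a.py 3
```

```text
t18.15 yaw -10.32 tz -0.408 sd 0.014 j7t [0.416 0.417 0.419] f [ 0.  -1.1 -0.6] p [ 0.5596 -0.1187  0.1126] w 0.0414 j7 -0.21
```

Torque of 0.42 N m is clearly above any crest (0.25) and below overload (0.48), so this is the home stop. It is 10° past the −20.3° seat: 3° free plus 7° × 0.06 = 0.42, which matches. So home is at yaw −20.3° in this grip. I'm backing off to home straight away.

{"method": "jog_arm", "body": {
  "commands": [
    {"translation": [0, 0, 0], "twist": -0.06},
    {"translation": [0, 0, 0], "twist": -0.06},
    {"translation": [0, 0, 0], "twist": -0.055},
    {"translation": [0, 0, 0], "twist": 0},
    {"translation": [0, 0, 0], "twist": 0},
    {"translation": [0, 0, 0], "twist": 0}
  ]
}}

```text
time: 18.75
ee_pos: [0.5595, -0.1187, 0.1126]
eef_rot: [0.696, -0.124, 0.124, -0.696]
ft_force: [-0.7, -0.9, -0.3]
width: 0.0412
```

```bash
python3 a.py 3
```

```text
t18.85 yaw -20.29 tz 0.029 sd 0.019 j7t [-0.029 -0.023 -0.027] f [-1.  -0.7 -0.1] p [ 0.5595 -0.1187  0.1126] w 0.0414 j7 -0.37
```

Near zero torque: home. Now clockwise, tracking each crest.

{"method": "jog_arm", "body": {
  "commands": [
    {"translation": [0, 0, 0], "twist": -0.07},
    {"translation": [0, 0, 0], "twist": 0},
    {"translation": [0, 0, 0], "twist": 0},
    {"translation": [0, 0, 0], "twist": 0}
  ]
}}

```text
time: 19.25
ee_pos: [0.5595, -0.1187, 0.1126]
eef_rot: [0.691, -0.149, 0.148, -0.691]
ft_force: [-0.9, -1.0, 0.9]
width: 0.0412
```

```bash
python3 a.py 2
```

```text
t19.30 yaw -24.27 tz 0.202 sd 0.002 j7t [-0.182 -0.175] f [-1.1 -1.   1. ] p [ 0.5595 -0.1187  0.1126] w 0.0416 j7 -0.44
```

{"method": "jog_arm", "body": {
  "commands": [
    {"translation": [0, 0, 0], "twist": -0.04},
    {"translation": [0, 0, 0], "twist": 0},
    {"translation": [0, 0, 0], "twist": 0},
    {"translation": [0, 0, 0], "twist": 0}
  ]
}}

```text
time: 19.7
ee_pos: [0.5594, -0.1187, 0.1126]
eef_rot: [-0.688, 0.163, -0.163, 0.688]
ft_force: [-2.7, -0.5, 1.6]
width: 0.0412
```

```bash
python3 a.py 2
```

```text
t19.75 yaw -26.60 tz 0.094 sd 0.010 j7t [-0.081 -0.077] f [-2.8 -0.1  1.8] p [ 0.5594 -0.1187  0.1125] w 0.0412 j7 -0.48
```

{"method": "jog_arm", "body": {
  "commands": [
    {"translation": [0, 0, 0], "twist": -0.04},
    {"translation": [0, 0, 0], "twist": 0},
    {"translation": [0, 0, 0], "twist": 0},
    {"translation": [0, 0, 0], "twist": 0}
  ]
}}

```text
time: 20.15
ee_pos: [0.5594, -0.1187, 0.1125]
eef_rot: [-0.685, 0.176, -0.176, 0.685]
ft_force: [-4.2, -0.4, 2.5]
width: 0.0413
```

```bash
python3 a.py 2
```

```text
t20.20 yaw -28.89 tz 0.046 sd 0.019 j7t [-0.034 -0.034] f [-3.9 -0.4  2.5] p [ 0.5594 -0.1187  0.1126] w 0.0414 j7 -0.52
```

{"method": "jog_arm", "body": {
  "commands": [
    {"translation": [0, 0, 0], "twist": -0.04},
    {"translation": [0, 0, 0], "twist": 0},
    {"translation": [0, 0, 0], "twist": 0},
    {"translation": [0, 0, 0], "twist": 0}
  ]
}}

```text
time: 20.6
ee_pos: [0.5594, -0.1186, 0.1125]
eef_rot: [0.681, -0.19, 0.19, -0.681]
ft_force: [-3.6, -0.2, 2.0]
width: 0.0414
```

```bash
python3 a.py 2
```

```text
t20.65 yaw -31.18 tz -0.079 sd 0.008 j7t [0.055 0.058] f [-4.1 -0.1  2. ] p [ 0.5595 -0.1187  0.1126] w 0.0419 j7 -0.55
```

{"method": "jog_arm", "body": {
  "commands": [
    {"translation": [0, 0, 0], "twist": -0.04},
    {"translation": [0, 0, 0], "twist": 0},
    {"translation": [0, 0, 0], "twist": 0},
    {"translation": [0, 0, 0], "twist": 0}
  ]
}}

```text
time: 21.05
ee_pos: [0.5594, -0.1187, 0.1125]
eef_rot: [-0.677, 0.204, -0.204, 0.677]
ft_force: [-4.2, 0.5, 2.4]
width: 0.0418
```

```bash
python3 a.py 2
```

```text
t21.10 yaw -33.47 tz -0.082 sd 0.017 j7t [0.106 0.105] f [-3.7 -0.1  1.6] p [ 0.5595 -0.1186  0.1125] w 0.0415 j7 -0.59
```

{"method": "jog_arm", "body": {
  "commands": [
    {"translation": [0, 0, 0], "twist": -0.04},
    {"translation": [0, 0, 0], "twist": 0},
    {"translation": [0, 0, 0], "twist": 0},
    {"translation": [0, 0, 0], "twist": 0}
  ]
}}

```text
time: 21.5
ee_pos: [0.5594, -0.1187, 0.1126]
eef_rot: [-0.673, 0.217, -0.217, 0.673]
ft_force: [-5.1, -0.1, 2.3]
width: 0.0413
```

```bash
python3 a.py 2
```

```text
t21.55 yaw -35.75 tz -0.427 sd 0.008 j7t [0.411 0.414] f [-5.3 -0.   2.7] p [ 0.5594 -0.1187  0.1125] w 0.0415 j7 -0.63
```

{"method": "jog_arm", "body": {
  "commands": [
    {"translation": [0, 0, 0], "twist": -0.03},
    {"translation": [0, 0, 0], "twist": 0},
    {"translation": [0, 0, 0], "twist": 0},
    {"translation": [0, 0, 0], "twist": 0}
  ]
}}

```text
time: 21.95
ee_pos: [0.5595, -0.1186, 0.1125]
eef_rot: [-0.67, 0.227, -0.227, 0.67]
ft_force: [-4.3, -0.3, 3.3]
width: 0.0414
```

```bash
python3 a.py 2
```

```text
t22.00 yaw -37.45 tz -0.347 sd 0.003 j7t [0.362 0.363] f [-4.9  0.5  3. ] p [ 0.5594 -0.1187  0.1125] w 0.0420 j7 -0.66
```

{"method": "jog_arm", "body": {
  "commands": [
    {"translation": [0, 0, 0], "twist": -0.03},
    {"translation": [0, 0, 0], "twist": 0},
    {"translation": [0, 0, 0], "twist": 0},
    {"translation": [0, 0, 0], "twist": 0}
  ]
}}

```text
time: 22.4
ee_pos: [0.5594, -0.1186, 0.1126]
eef_rot: [0.666, -0.237, 0.237, -0.666]
ft_force: [-6.0, 0.9, 3.7]
width: 0.0412
```

```bash
python3 a.py 2
```

```text
t22.45 yaw -39.16 tz -0.186 sd 0.027 j7t [0.23  0.231] f [-5.9  0.9  3.1] p [ 0.5594 -0.1186  0.1125] w 0.0414 j7 -0.69
```

{"method": "jog_arm", "body": {
  "commands": [
    {"translation": [0, 0, 0], "twist": -0.03},
    {"translation": [0, 0, 0], "twist": 0},
    {"translation": [0, 0, 0], "twist": 0},
    {"translation": [0, 0, 0], "twist": 0}
  ]
}}

```text
time: 22.85
ee_pos: [0.5594, -0.1186, 0.1126]
eef_rot: [0.663, -0.247, 0.247, -0.663]
ft_force: [-5.0, 0.7, 3.0]
width: 0.0414
```

```bash
python3 a.py 2
```

```text
t22.90 yaw -40.86 tz -0.083 sd 0.010 j7t [0.101 0.103] f [-5.4  0.6  2.8] p [ 0.5594 -0.1186  0.1125] w 0.0412 j7 -0.71
```

{"method": "jog_arm", "body": {
  "commands": [
    {"translation": [0, 0, 0], "twist": -0.03},
    {"translation": [0, 0, 0], "twist": 0},
    {"translation": [0, 0, 0], "twist": 0},
    {"translation": [0, 0, 0], "twist": 0}
  ]
}}

```text
time: 23.3
ee_pos: [0.5594, -0.1186, 0.1125]
eef_rot: [0.659, -0.257, 0.257, -0.659]
ft_force: [-5.9, 0.6, 3.1]
width: 0.0413
```

```bash
python3 a.py 2
```

```text
t23.35 yaw -42.57 tz -0.017 sd 0.030 j7t [0.019 0.021] f [-5.4  0.2  3. ] p [ 0.5594 -0.1186  0.1125] w 0.0417 j7 -0.74
```

Torque fell smoothly to zero at about −43°: click 1 (22.7° from home). I'll release and regrip here to get a clean datum and clear the side force.

{"method": "jog_arm", "body": {
  "commands": [
    {"translation": [0, 0, 0], "twist": 0},
    {"translation": [0, 0, 0], "twist": 0},
    {"translation": [-0.5, 0.4, 0], "twist": 0},
    {"translation": [0, 0, 0], "twist": 0}
  ],
  "grip": 0.4
}}

```text
time: 23.75
ee_pos: [0.5594, -0.1182, 0.1127]
eef_rot: [-0.659, 0.257, -0.257, 0.659]
ft_force: [0.4, -0.6, -0.1]
width: 0.0519
```

{"method": "jog_arm", "body": {
  "commands": [
    {"translation": [0, 0, 0], "twist": 0},
    {"translation": [0, 0, 0], "twist": 0},
    {"translation": [0, 0, 0], "twist": 0},
    {"translation": [0, 0, 0], "twist": 0},
    {"translation": [0, 0, 0], "twist": 0}
  ],
  "grip": 1
}}

```text
time: 24.25
ee_pos: [0.5593, -0.1185, 0.1126]
eef_rot: [-0.659, 0.257, -0.258, 0.659]
ft_force: [3.4, -1.0, -1.2]
width: 0.0414
```

```bash
python3 a.py 3
```

```text
t24.35 yaw -42.69 tz 0.016 sd 0.031 j7t [-0.012 -0.012 -0.012] f [ 2.9 -1.2 -1.3] p [ 0.5593 -0.1185  0.1127] w 0.0413 j7 -0.75
```

{"method": "jog_arm", "body": {
  "commands": [
    {"translation": [0, 0, 0], "twist": -0.07},
    {"translation": [0, 0, 0], "twist": 0},
    {"translation": [0, 0, 0], "twist": 0},
    {"translation": [0, 0, 0], "twist": 0}
  ]
}}

```text
time: 24.75
ee_pos: [0.5593, -0.1185, 0.1127]
eef_rot: [0.649, -0.28, 0.28, -0.649]
ft_force: [3.0, -2.2, -2.0]
width: 0.0413
```

```bash
python3 a.py 2
```

```text
t24.80 yaw -46.64 tz 0.006 sd 0.021 j7t [-0.009  0.002] f [ 3.6 -2.1 -2.2] p [ 0.5593 -0.1185  0.1127] w 0.0414 j7 -0.81
```

{"method": "jog_arm", "body": {
  "commands": [
    {"translation": [0, 0, 0], "twist": -0.04},
    {"translation": [0, 0, 0], "twist": 0},
    {"translation": [0, 0, 0], "twist": 0},
    {"translation": [0, 0, 0], "twist": 0}
  ]
}}

```text
time: 25.2
ee_pos: [0.5592, -0.1184, 0.1126]
eef_rot: [-0.644, 0.293, -0.293, 0.644]
ft_force: [4.1, -3.0, -2.0]
width: 0.0414
```

```bash
python3 a.py 2
```

```text
t25.25 yaw -48.91 tz 0.018 sd 0.003 j7t [-0.021 -0.019] f [ 4.4 -2.5 -1.9] p [ 0.5592 -0.1184  0.1126] w 0.0414 j7 -0.85
```

{"method": "jog_arm", "body": {
  "commands": [
    {"translation": [0, 0, 0], "twist": -0.04},
    {"translation": [0, 0, 0], "twist": 0},
    {"translation": [0, 0, 0], "twist": 0},
    {"translation": [0, 0, 0], "twist": 0}
  ]
}}

```text
time: 25.65
ee_pos: [0.5592, -0.1184, 0.1127]
eef_rot: [-0.638, 0.305, -0.306, 0.638]
ft_force: [4.7, -2.3, -1.2]
width: 0.0415
```

```bash
python3 a.py 2
```

```text
t25.70 yaw -51.19 tz 0.106 sd 0.021 j7t [-0.083 -0.08 ] f [ 5.2 -2.2 -1.4] p [ 0.5592 -0.1184  0.1127] w 0.0414 j7 -0.89
```

{"method": "jog_arm", "body": {
  "commands": [
    {"translation": [0, 0, 0], "twist": -0.04},
    {"translation": [0, 0, 0], "twist": 0},
    {"translation": [0, 0, 0], "twist": 0},
    {"translation": [0, 0, 0], "twist": 0}
  ]
}}

```text
time: 26.1
ee_pos: [0.5592, -0.1184, 0.1127]
eef_rot: [-0.632, 0.318, -0.318, 0.632]
ft_force: [4.0, -3.8, -2.1]
width: 0.0414
```

```bash
python3 a.py 2
```

```text
t26.15 yaw -53.46 tz 0.094 sd 0.002 j7t [-0.139 -0.138] f [ 4.4 -2.9 -1.7] p [ 0.5592 -0.1184  0.1127] w 0.0415 j7 -0.93
```

{"method": "jog_arm", "body": {
  "commands": [
    {"translation": [0, 0, 0], "twist": -0.04},
    {"translation": [0, 0, 0], "twist": 0},
    {"translation": [0, 0, 0], "twist": 0},
    {"translation": [0, 0, 0], "twist": 0}
  ]
}}

```text
time: 26.55
ee_pos: [0.5592, -0.1184, 0.1127]
eef_rot: [-0.625, 0.331, -0.331, 0.625]
ft_force: [3.9, -2.4, -2.0]
width: 0.0415
```

```bash
python3 a.py 2
```

```text
t26.60 yaw -55.78 tz -0.070 sd 0.004 j7t [0.053 0.054] f [ 4.  -2.1 -1.7] p [ 0.5592 -0.1184  0.1126] w 0.0415 j7 -0.96
```

{"method": "jog_arm", "body": {
  "commands": [
    {"translation": [0, 0, 0], "twist": -0.04},
    {"translation": [0, 0, 0], "twist": 0},
    {"translation": [0, 0, 0], "twist": 0},
    {"translation": [0, 0, 0], "twist": 0}
  ]
}}

```text
time: 27.0
ee_pos: [0.5592, -0.1184, 0.1127]
eef_rot: [-0.618, 0.343, -0.343, 0.618]
ft_force: [4.1, -2.6, -1.9]
width: 0.0415
```

```bash
python3 a.py 2
```

```text
t27.05 yaw -58.07 tz -0.084 sd 0.026 j7t [0.064 0.099] f [ 4.4 -2.7 -1.6] p [ 0.5592 -0.1184  0.1127] w 0.0412 j7 -1.00
```

{"method": "jog_arm", "body": {
  "commands": [
    {"translation": [0, 0, 0], "twist": -0.04},
    {"translation": [0, 0, 0], "twist": 0},
    {"translation": [0, 0, 0], "twist": 0},
    {"translation": [0, 0, 0], "twist": 0}
  ]
}}

```text
time: 27.45
ee_pos: [0.5592, -0.1184, 0.1126]
eef_rot: [-0.611, 0.355, -0.356, 0.611]
ft_force: [3.9, -2.3, -1.8]
width: 0.0411
```

```bash
python3 a.py 2
```

```text
t27.50 yaw -60.36 tz -0.166 sd 0.002 j7t [0.151 0.154] f [ 3.8 -2.9 -1.6] p [ 0.5592 -0.1184  0.1127] w 0.0414 j7 -1.04
```

Crest 2 crossed near −55°. Continuing to seat 2.

{"method": "jog_arm", "body": {
  "commands": [
    {"translation": [0, 0, 0], "twist": -0.03},
    {"translation": [0, 0, 0], "twist": 0},
    {"translation": [0, 0, 0], "twist": 0},
    {"translation": [0, 0, 0], "twist": 0}
  ]
}}

```text
time: 27.9
ee_pos: [0.5592, -0.1184, 0.1126]
eef_rot: [-0.606, 0.365, -0.365, 0.606]
ft_force: [3.3, -2.0, -2.1]
width: 0.0414
```

```bash
python3 a.py 2
```

```text
t27.95 yaw -62.16 tz -0.308 sd 0.008 j7t [0.322 0.324] f [ 3.8 -2.5 -1.7] p [ 0.5592 -0.1184  0.1126] w 0.0416 j7 -1.07
```

{"method": "jog_arm", "body": {
  "commands": [
    {"translation": [0, 0, 0], "twist": -0.03},
    {"translation": [0, 0, 0], "twist": 0},
    {"translation": [0, 0, 0], "twist": 0},
    {"translation": [0, 0, 0], "twist": 0}
  ]
}}

```text
time: 28.35
ee_pos: [0.5592, -0.1184, 0.1126]
eef_rot: [-0.6, 0.374, -0.374, 0.6]
ft_force: [4.8, -2.2, -0.9]
width: 0.0411
```

```bash
python3 a.py 2
```

```text
t28.40 yaw -63.94 tz -0.217 sd 0.040 j7t [0.212 0.214] f [ 4.6 -2.7 -1.5] p [ 0.5592 -0.1184  0.1127] w 0.0413 j7 -1.10
```

{"method": "jog_arm", "body": {
  "commands": [
    {"translation": [0, 0, 0], "twist": -0.03},
    {"translation": [0, 0, 0], "twist": 0},
    {"translation": [0, 0, 0], "twist": 0},
    {"translation": [0, 0, 0], "twist": 0}
  ]
}}

```text
time: 28.8
ee_pos: [0.5592, -0.1183, 0.1126]
eef_rot: [-0.594, 0.383, -0.383, 0.594]
ft_force: [4.1, -2.6, -2.3]
width: 0.0417
```

```bash
python3 a.py 2
```

```text
t28.85 yaw -65.66 tz -0.010 sd 0.015 j7t [0.048 0.05 ] f [ 4.2 -2.6 -1.7] p [ 0.5592 -0.1183  0.1126] w 0.0415 j7 -1.13
```

Seat 2 is at about −66°, consistent with the start at −64.7° plus two clicks. Regripping for a clean datum.

{"method": "jog_arm", "body": {
  "commands": [
    {"translation": [0, 0, 0], "twist": 0},
    {"translation": [0, 0, 0], "twist": 0},
    {"translation": [0.3, -0.2, 0], "twist": 0},
    {"translation": [0, 0, 0], "twist": 0}
  ],
  "grip": 0.4
}}

```text
time: 29.25
ee_pos: [0.5591, -0.1182, 0.1124]
eef_rot: [0.594, -0.383, 0.383, -0.594]
ft_force: [-0.3, -0.1, -0.5]
width: 0.052
```

{"method": "jog_arm", "body": {
  "commands": [
    {"translation": [0, 0, 0], "twist": 0},
    {"translation": [0, 0, 0], "twist": 0},
    {"translation": [0, 0, 0], "twist": 0},
    {"translation": [0, 0, 0], "twist": 0},
    {"translation": [0, 0, 0], "twist": 0}
  ],
  "grip": 1
}}

```text
time: 29.75
ee_pos: [0.5593, -0.1184, 0.1125]
eef_rot: [0.594, -0.383, 0.383, -0.594]
ft_force: [-0.5, -0.0, 0.4]
width: 0.0413
```

```bash
python3 a.py 3
```

```text
t29.85 yaw -65.60 tz -0.001 sd 0.009 j7t [0.006 0.006 0.006] f [-0.8  0.   0.3] p [ 0.5592 -0.1184  0.1126] w 0.0416 j7 -1.13
```

{"method": "jog_arm", "body": {
  "commands": [
    {"translation": [0, 0, 0], "twist": -0.07},
    {"translation": [0, 0, 0], "twist": 0},
    {"translation": [0, 0, 0], "twist": 0},
    {"translation": [0, 0, 0], "twist": 0}
  ]
}}

```text
time: 30.25
ee_pos: [0.5593, -0.1184, 0.1126]
eef_rot: [0.581, -0.403, 0.403, -0.581]
ft_force: [-1.5, 0.9, 0.3]
width: 0.0411
```

```bash
python3 a.py 2
```

```text
t30.30 yaw -69.54 tz -0.016 sd 0.028 j7t [0.045 0.055] f [-1.5  0.9  0.6] p [ 0.5593 -0.1184  0.1125] w 0.0411 j7 -1.19
```

{"method": "jog_arm", "body": {
  "commands": [
    {"translation": [0, 0, 0], "twist": -0.04},
    {"translation": [0, 0, 0], "twist": 0},
    {"translation": [0, 0, 0], "twist": 0},
    {"translation": [0, 0, 0], "twist": 0}
  ]
}}

```text
time: 30.7
ee_pos: [0.5593, -0.1184, 0.1125]
eef_rot: [0.573, -0.415, 0.415, -0.573]
ft_force: [-2.1, 2.1, 1.0]
width: 0.0418
```

```bash
python3 a.py 2
```

```text
t30.75 yaw -71.85 tz 0.126 sd 0.023 j7t [-0.136 -0.135] f [-1.7  2.1  1.4] p [ 0.5593 -0.1183  0.1126] w 0.0417 j7 -1.23
```

{"method": "jog_arm", "body": {
  "commands": [
    {"translation": [0, 0, 0], "twist": -0.04},
    {"translation": [0, 0, 0], "twist": 0},
    {"translation": [0, 0, 0], "twist": 0},
    {"translation": [0, 0, 0], "twist": 0}
  ]
}}

```text
time: 31.15
ee_pos: [0.5593, -0.1184, 0.1125]
eef_rot: [-0.564, 0.426, -0.426, 0.564]
ft_force: [-1.7, 1.4, 1.1]
width: 0.0415
```

```bash
python3 a.py 2
```

```text
t31.20 yaw -74.15 tz 0.110 sd 0.034 j7t [-0.11  -0.108] f [-2.   2.1  1. ] p [ 0.5593 -0.1183  0.1126] w 0.0414 j7 -1.27
```

{"method": "jog_arm", "body": {
  "commands": [
    {"translation": [0, 0, 0], "twist": -0.04},
    {"translation": [0, 0, 0], "twist": 0},
    {"translation": [0, 0, 0], "twist": 0},
    {"translation": [0, 0, 0], "twist": 0}
  ]
}}

```text
time: 31.6
ee_pos: [0.5593, -0.1183, 0.1125]
eef_rot: [0.556, -0.438, 0.437, -0.556]
ft_force: [-3.0, 3.5, 1.0]
width: 0.0412
```

```bash
python3 a.py 2
```

```text
t31.65 yaw -76.44 tz 0.070 sd 0.049 j7t [-0.038 -0.033] f [-3.   3.5  0.9] p [ 0.5593 -0.1184  0.1125] w 0.0420 j7 -1.31
```

{"method": "jog_arm", "body": {
  "commands": [
    {"translation": [0, 0, 0], "twist": -0.04},
    {"translation": [0, 0, 0], "twist": 0},
    {"translation": [0, 0, 0], "twist": 0},
    {"translation": [0, 0, 0], "twist": 0}
  ]
}}

```text
time: 32.05
ee_pos: [0.5593, -0.1183, 0.1125]
eef_rot: [0.547, -0.448, 0.448, -0.547]
ft_force: [-3.4, 3.5, 0.8]
width: 0.0412
```

```bash
python3 a.py 2
```

```text
t32.10 yaw -78.73 tz 0.121 sd 0.012 j7t [-0.085 -0.087] f [-3.1  3.7  1. ] p [ 0.5593 -0.1183  0.1125] w 0.0416 j7 -1.35
```

{"method": "jog_arm", "body": {
  "commands": [
    {"translation": [0, 0, 0], "twist": -0.04},
    {"translation": [0, 0, 0], "twist": 0},
    {"translation": [0, 0, 0], "twist": 0},
    {"translation": [0, 0, 0], "twist": 0}
  ]
}}

```text
time: 32.5
ee_pos: [0.5592, -0.1183, 0.1125]
eef_rot: [0.538, -0.459, 0.459, -0.538]
ft_force: [-3.4, 3.2, 2.1]
width: 0.0415
```

```bash
python3 a.py 2
```

```text
t32.55 yaw -81.03 tz -0.024 sd 0.031 j7t [0.031 0.033] f [-3.6  3.1  1.9] p [ 0.5593 -0.1184  0.1125] w 0.0417 j7 -1.39
```

{"method": "jog_arm", "body": {
  "commands": [
    {"translation": [0, 0, 0], "twist": -0.03},
    {"translation": [0, 0, 0], "twist": 0},
    {"translation": [0, 0, 0], "twist": 0},
    {"translation": [0, 0, 0], "twist": 0}
  ]
}}

```text
time: 32.95
ee_pos: [0.5592, -0.1184, 0.1125]
eef_rot: [-0.531, 0.468, -0.467, 0.531]
ft_force: [-3.2, 5.0, 1.5]
width: 0.0412
```

```bash
python3 a.py 2
```

```text
t33.00 yaw -82.76 tz -0.316 sd 0.002 j7t [0.281 0.282] f [-3.5  4.6  1.3] p [ 0.5593 -0.1183  0.1125] w 0.0413 j7 -1.42
```

{"method": "jog_arm", "body": {
  "commands": [
    {"translation": [0, 0, 0], "twist": -0.03},
    {"translation": [0, 0, 0], "twist": 0},
    {"translation": [0, 0, 0], "twist": 0},
    {"translation": [0, 0, 0], "twist": 0}
  ]
}}

```text
time: 33.4
ee_pos: [0.5593, -0.1184, 0.1125]
eef_rot: [-0.523, 0.476, -0.475, 0.523]
ft_force: [-3.7, 3.8, 1.0]
width: 0.0415
```

```bash
python3 a.py 2
```

```text
t33.45 yaw -84.49 tz -0.391 sd 0.013 j7t [0.408 0.409] f [-4.3  3.9  1.1] p [ 0.5593 -0.1184  0.1125] w 0.0414 j7 -1.44
```

{"method": "jog_arm", "body": {
  "commands": [
    {"translation": [0, 0, 0], "twist": -0.03},
    {"translation": [0, 0, 0], "twist": 0},
    {"translation": [0, 0, 0], "twist": 0},
    {"translation": [0, 0, 0], "twist": 0}
  ]
}}

```text
time: 33.85
ee_pos: [0.5593, -0.1183, 0.1125]
eef_rot: [-0.516, 0.483, -0.483, 0.516]
ft_force: [-3.1, 4.6, 2.2]
width: 0.0417
```

```bash
python3 a.py 2
```

```text
t33.90 yaw -86.21 tz -0.351 sd 0.017 j7t [0.37  0.371] f [-3.4  4.1  1.7] p [ 0.5593 -0.1183  0.1125] w 0.0414 j7 -1.47
```

Crest 3 crossed near −80.5°, and the knob is pulling into click 3. I'll follow it until the torque is zero.

{"method": "jog_arm", "body": {
  "commands": [
    {"translation": [0, 0, 0], "twist": -0.03},
    {"translation": [0, 0, 0], "twist": 0},
    {"translation": [0, 0, 0], "twist": 0},
    {"translation": [0, 0, 0], "twist": 0}
  ]
}}

```text
time: 34.3
ee_pos: [0.5592, -0.1183, 0.1125]
eef_rot: [0.509, -0.491, 0.491, -0.509]
ft_force: [-4.2, 4.8, 1.3]
width: 0.0416
```

```bash
python3 a.py 2
```

```text
t34.35 yaw -87.91 tz -0.221 sd 0.026 j7t [0.206 0.208] f [-4.2  5.   1.5] p [ 0.5593 -0.1183  0.1126] w 0.0415 j7 -1.50
```

{"method": "jog_arm", "body": {
  "commands": [
    {"translation": [0, 0, 0], "twist": -0.03},
    {"translation": [0, 0, 0], "twist": 0},
    {"translation": [0, 0, 0], "twist": 0},
    {"translation": [0, 0, 0], "twist": 0}
  ]
}}

```text
time: 34.75
ee_pos: [0.5593, -0.1183, 0.1125]
eef_rot: [0.502, -0.498, 0.498, -0.502]
ft_force: [-4.3, 4.2, 1.7]
width: 0.0414
```

```bash
python3 a.py 2
```

```text
t34.80 yaw -89.62 tz -0.039 sd 0.006 j7t [0.062 0.064] f [-4.2  4.1  1.4] p [ 0.5593 -0.1183  0.1125] w 0.0414 j7 -1.53
```

{"method": "jog_arm", "body": {
  "commands": [
    {"translation": [0, 0, 0], "twist": -0.012},
    {"translation": [0, 0, 0], "twist": 0},
    {"translation": [0, 0, 0], "twist": 0},
    {"translation": [0, 0, 0], "twist": 0}
  ]
}}

```text
time: 35.2
ee_pos: [0.5593, -0.1183, 0.1126]
eef_rot: [-0.499, 0.501, -0.501, 0.499]
ft_force: [-4.5, 4.5, 1.0]
width: 0.0415
```

```bash
python3 a.py 3
```

```text
t35.30 yaw -90.29 tz 0.084 sd 0.033 j7t [-0.06  -0.059 -0.059] f [-3.8  4.8  1.3] p [ 0.5593 -0.1183  0.1125] w 0.0415 j7 -1.54
```

{"method": "jog_arm", "body": {
  "commands": [
    {"translation": [0, 0, 0], "twist": 0},
    {"translation": [0, 0, 0], "twist": 0},
    {"translation": [0, 0, 0], "twist": 0},
    {"translation": [0, 0, 0], "twist": 0},
    {"translation": [0, 0, 0], "twist": 0},
    {"translation": [0, 0, 0], "twist": 0}
  ],
  "grip": 0.2
}}

```text
time: 35.9
ee_pos: [0.5594, -0.1186, 0.1126]
eef_rot: [0.498, -0.501, 0.502, -0.498]
ft_force: [0.3, 1.0, -0.2]
width: 0.0691
```

```bash
python3 a.py 3
```

```text
t36.00 yaw -90.36 tz 0.027 sd 0.018 j7t [0.002 0.001 0.001] f [ 0.1  0.6 -0.1] p [ 0.5594 -0.1186  0.1126] w 0.0694 j7 -1.54
```

Seated at click 3 (about −90°) and released. Going up, shutting the gripper, and moving to the robot side of the lever.

{"method": "jog_arm", "body": {
  "commands": [
    {"translation": [0, 0, 15], "twist": 0},
    {"translation": [0, 0, 30], "twist": 0},
    {"translation": [0, 0, 35], "twist": 0},
    {"translation": [0, 0, 35], "twist": 0},
    {"translation": [-5, -18, 0], "twist": 0},
    {"translation": [-5, -18, 0], "twist": 0},
    {"translation": [-5, -18, 0], "twist": 0},
    {"translation": [-5, -18, 0], "twist": 0},
    {"translation": [-5, -18, 0], "twist": 0},
    {"translation": [-5, -18, 0], "twist": 0},
    {"translation": [-5, -18, 0], "twist": 0},
    {"translation": [-5, -18, 0], "twist": 0},
    {"translation": [-5, -18, 0], "twist": 0},
    {"translation": [0, 0, 0], "twist": 0},
    {"translation": [0, 0, 0], "twist": 0}
  ]
}}

```text
time: 37.5
ee_pos: [0.5146, -0.2801, 0.2284]
eef_rot: [0.498, -0.501, 0.502, -0.499]
ft_force: [1.3, 0.2, -0.3]
width: 0.0696
```

{"method": "jog_arm", "body": {
  "commands": [
    {"translation": [0, 0, -10], "twist": 0},
    {"translation": [0, 0, -15], "twist": 0},
    {"translation": [0, 0, -15], "twist": 0},
    {"translation": [0, 0, -15], "twist": 0},
    {"translation": [0, 0, -10], "twist": 0},
    {"translation": [0, 0, -7], "twist": 0},
    {"translation": [0, 0, 0], "twist": 0},
    {"translation": [0, 0, 0], "twist": 0}
  ],
  "grip": 1
}}

```text
time: 38.3
ee_pos: [0.5146, -0.2806, 0.1559]
eef_rot: [0.498, -0.501, 0.502, -0.499]
ft_force: [-0.4, 0.8, -0.2]
width: 0.0134
```

```bash
python3 a.py 2; python3 - <<'E'
from h import *
s=camera("scene");big=cv2.resize(s["img"][80:260,130:330],None,fx=3.6,fy=3.2,interpolation=2);cv2.imwrite("pics/s4.png",big[:,:,::-1])
s=camera("top");big=cv2.resize(s["img"][140:260,270:450],None,fx=4.4,fy=4.4,interpolation=2);cv2.imwrite("pics/t4.png",big[:,:,::-1])
E
```

```text
t38.35 yaw -90.36 tz -0.057 sd 0.011 j7t [-0.005 -0.002] f [-0.2  0.3  0.1] p [ 0.5147 -0.2807  0.1562] w 0.0096 j7 -1.22
```

View pics/s4.png

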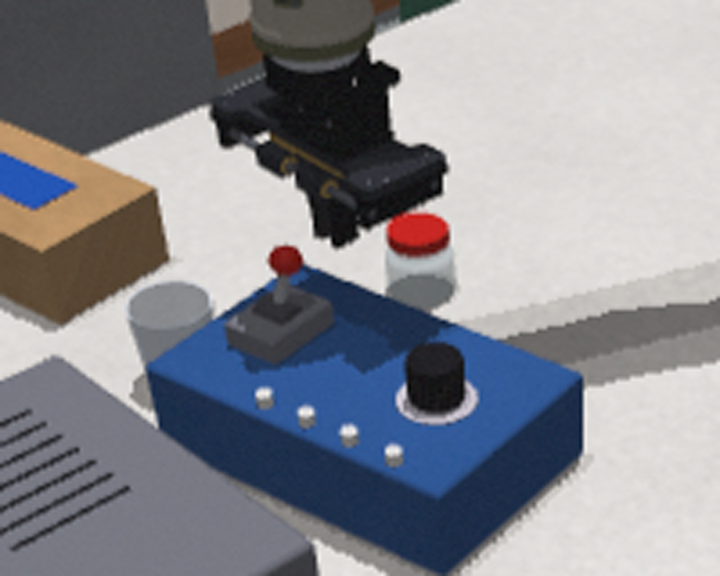

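View pics/t4.png

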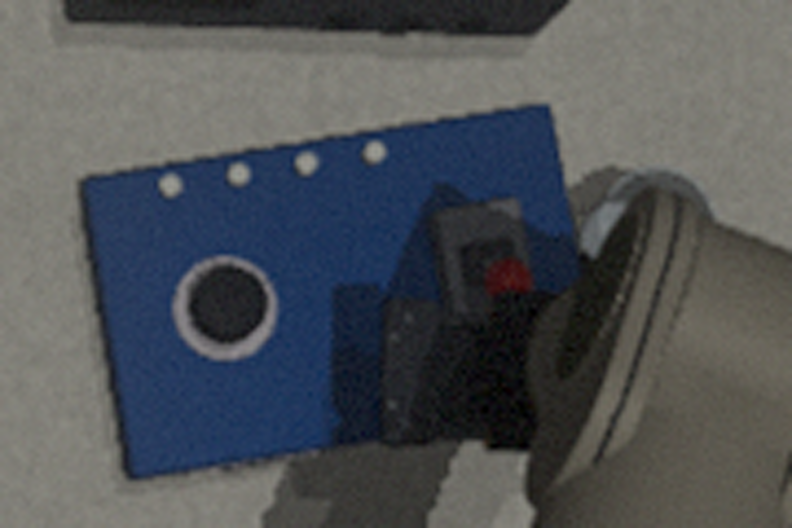

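The shut fingers (crop about (330,225)) stand on the robot side of the ball (286,260), and the jar is clear. Pushing along the unit's +x.

{"method": "jog_arm", "body": {
  "commands": [
    {"translation": [6, 1.1, 0], "twist": 0},
    {"translation": [6, 1.1, 0], "twist": 0},
    {"translation": [6, 1.1, 0], "twist": 0},
    {"translation": [6, 1.2, 0], "twist": 0},
    {"translation": [4, 0.8, 0], "twist": 0},
    {"translation": [4, 0.8, 0], "twist": 0},
    {"translation": [4, 0.8, 0], "twist": 0},
    {"translation": [4, 0.8, 0], "twist": 0}
  ]
}}

```text
time: 39.25
ee_pos: [0.5543, -0.2729, 0.1556]
eef_rot: [-0.499, 0.502, -0.501, 0.498]
ft_force: [-2.4, -0.1, 0.6]
width: 0.0006
```

```bash
python3 a.py 3
```

```text
t39.35 yaw -90.34 tz 0.026 sd 0.016 j7t [ 0.079  0.079 -0.086] f [-1.1 -0.   0.7] p [ 0.5548 -0.2726  0.1555] w 0.0005 j7 -1.27
```

{"method": "jog_arm", "body": {
  "commands": [
    {"translation": [4, 0.8, 0], "twist": 0},
    {"translation": [4, 0.8, 0], "twist": 0},
    {"translation": [4, 0.8, 0], "twist": 0},
    {"translation": [4, 0.8, 0], "twist": 0}
  ]
}}

```text
time: 39.75
ee_pos: [0.5708, -0.2695, 0.1556]
eef_rot: [0.498, -0.501, 0.502, -0.499]
ft_force: [-1.7, -0.1, 1.0]
width: 0.0002
```

```bash
python3 a.py 3
```

```text
t39.85 yaw -90.32 tz -0.009 sd 0.010 j7t [ 0.08   0.075 -0.082] f [-1.1  0.1  0.5] p [ 0.5711 -0.2692  0.1555] w 0.0003 j7 -1.28
```

Contact at about 1–2 N, and the lever is moving. On towards the end in small steps, watching the force.

{"method": "jog_arm", "body": {
  "commands": [
    {"translation": [3, 0.6, 0], "twist": 0},
    {"translation": [3, 0.6, 0], "twist": 0},
    {"translation": [3, 0.6, 0], "twist": 0},
    {"translation": [2, 0.4, 0], "twist": 0}
  ]
}}

```text
time: 40.25
ee_pos: [0.5816, -0.2673, 0.1554]
eef_rot: [-0.499, 0.502, -0.501, 0.498]
ft_force: [-1.0, -0.9, -0.6]
width: 0.0005
```

```bash
python3 a.py 3
```

```text
t40.35 yaw -90.34 tz -0.003 sd 0.052 j7t [ 0.018  0.026 -0.043] f [-0.5 -1.  -0.3] p [ 0.5816 -0.2673  0.1554] w 0.0008 j7 -1.29
```

{"method": "jog_arm", "body": {
  "commands": [
    {"translation": [2, 0.4, 0], "twist": 0},
    {"translation": [0, 0, 0], "twist": 0}
  ]
}}

```text
time: 40.55
ee_pos: [0.5832, -0.267, 0.1554]
eef_rot: [-0.499, 0.502, -0.501, 0.498]
ft_force: [-1.6, 0.5, -0.6]
width: 0.0002
```

{"method": "jog_arm", "body": {
  "commands": [
    {"translation": [2, 0.4, 0], "twist": 0},
    {"translation": [0, 0, 0], "twist": 0}
  ]
}}

```text
time: 40.75
ee_pos: [0.5837, -0.267, 0.1552]
eef_rot: [-0.499, 0.503, -0.501, 0.497]
ft_force: [-8.7, -0.1, 1.9]
width: 0.0001
```

```bash
python3 a.py 3
```

```text
t40.85 yaw -90.40 tz 0.095 sd 0.022 j7t [-0.089 -0.07  -0.061] f [-8.4 -0.3  2.1] p [ 0.5837 -0.267   0.1552] w 0.0004 j7 -1.30
```

The force jumped to 8.5 N with no further travel at x=0.5837, and I had predicted 0.5845: the end stop. One more millimetre to confirm, then back off and look.

{"method": "jog_arm", "body": {
  "commands": [
    {"translation": [1, 0.2, 0], "twist": 0},
    {"translation": [0, 0, 0], "twist": 0},
    {"translation": [0, 0, 0], "twist": 0}
  ]
}}

```text
time: 41.15
ee_pos: [0.5839, -0.267, 0.1552]
eef_rot: [-0.499, 0.503, -0.501, 0.497]
ft_force: [-12.7, 1.3, 3.9]
width: 0.0005
```

{"method": "jog_arm", "body": {
  "commands": [
    {"translation": [-5, -1, 0], "twist": 0},
    {"translation": [-15, -3, 0], "twist": 0},
    {"translation": [-25, -5, 0], "twist": 0},
    {"translation": [-25, -5, 10], "twist": 0},
    {"translation": [-25, -15, 40], "twist": 0},
    {"translation": [-30, -25, 30], "twist": 0},
    {"translation": [-30, -25, 20], "twist": 0},
    {"translation": [-20, -20, 0], "twist": 0},
    {"translation": [0, 0, 0], "twist": 0},
    {"translation": [0, 0, 0], "twist": 0}
  ]
}}

```text
time: 42.15
ee_pos: [0.4114, -0.3656, 0.2558]
eef_rot: [0.498, -0.501, 0.502, -0.498]
ft_force: [0.2, 0.8, -0.4]
width: 0.0004
```

```bash
python3 - <<'E'
from h import *
t=camera("top");s=camera("scene")
def red(c):
    r,g,b=[c["img"][...,i].astype(int) for i in range(3)];return ((r>90)&(g<60)&(b<60)).astype(np.uint8)
try:
    bt=blob(red(t),(365,165,400,220));bs=blob(red(s),(185,150,222,185));print(bt[:2],bs[:2],tri(ray(t,*bt[0]),ray(s,*bs[0])))
except Exception as e: print(e)
cv2.imwrite("pics/s5.png",s["img"][:,:,::-1]);cv2.imwrite("pics/t5.png",t["img"][:,:,::-1])
q=read_state();print(q["time"],q["ee_pos"],q["ft_force"])
E
```

```text
(array([383.25581395, 189.13953488]), array([380, 186,   8,   8,  43], dtype=int32)) (array([200.07017544, 167.64912281]), array([196, 164,   9,   8,  57], dtype=int32)) (array([ 0.60567369, -0.26499875,  0.16288758]), np.float64(0.002226413793745038))
42.25 [ 0.41239722 -0.36434827  0.25540541] [ 0.16044034 -0.0976025   0.14770631]
```

View pics/s5.png

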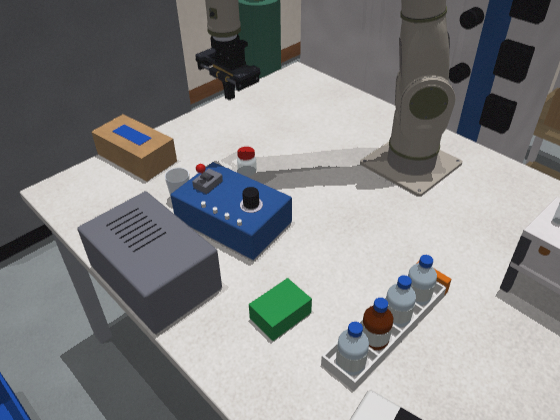

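View pics/t5.png

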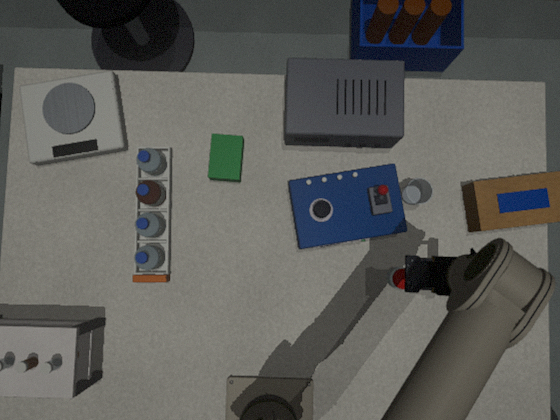

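```bash
python3 - <<'E'
from h import *
h=np.array([.5878,-.2658,.122]);u=np.array([.982,.189,0])
C={n:camera(n) for n in("scene","top")}
def pr(c,p):
    T=np.linalg.inv(c["cam_to_world"]);q=T[:3,:3]@p+T[:3,3];return np.array([c["fx"]*q[0]/q[2]+c["cx"],c["fy"]*q[1]/q[2]+c["cy"]])
for n,c in C.items():
    for a in(.3,.35,.4): print(n,a,pr(c,h+.05*(np.sin(a)*u+[0,0,np.cos(a)]))-pr(c,h+.05*(-np.sin(.4)*u+[0,0,np.cos(.4)])))
    r,g,b=[c["img"][...,i].astype(int) for i in range(3)];m=((r>60)&(r>2*g)&(r>2*b)).astype(np.uint8)
    print(blob(m,(365,165,400,220) if n=="top" else (185,150,222,185))[:2])
E
python3 - <<'E'
import cv2,numpy as np,sys
sys.path.insert(0,'.')
from h import blob
for f,bx in(("scene0",(185,150,222,185)),("top0",(365,165,400,220))):
    i=cv2.imread(f"pics/{f}.png").astype(int);b,g,r=i[...,0],i[...,1],i[...,2]
    print(f,blob(((r>60)&(r>2*g)&(r>2*b)).astype(np.uint8),bx)[:2])
E
```

```text
scene 0.3 [-8.56406843  5.92522798]
scene 0.35 [-9.12724011  6.61794113]
scene 0.4 [-9.67527749  7.33864227]
(array([200.19047619, 167.79365079]), array([196, 164,   9,   9,  63], dtype=int32))
top 0.3 [ -2.38938971 -13.91579544]
top 0.35 [ -2.63017397 -14.83047961]
top 0.4 [ -2.87706903 -15.72036724]
(array([382.43421053, 189.51315789]), array([378, 185,  10,  10,  76], dtype=int32))
scene0 (array([208.9047619 , 160.80952381]), array([205, 157,   9,   9,  63], dtype=int32))
top0 (array([385.2027027 , 203.56756757]), array([381, 199,  10,  10,  74], dtype=int32))
```

The observed ball shift is about 92% of what a full swing should give. I have time, so I'll press again a little higher on the ball to make sure it is truly at its end.

{"method": "jog_arm", "body": {
  "commands": [
    {"translation": [22, 15, 0], "twist": 0},
    {"translation": [22, 15, 0], "twist": 0},
    {"translation": [22, 15, 0], "twist": 0},
    {"translation": [22, 15, 0], "twist": 0},
    {"translation": [22, 15, 0], "twist": 0},
    {"translation": [22, 15, 0], "twist": 0},
    {"translation": [0, 0, -30], "twist": 0},
    {"translation": [0, 0, -35], "twist": 0},
    {"translation": [0, 0, -28], "twist": 0},
    {"translation": [10, 2, 0], "twist": 0},
    {"translation": [10, 2, 0], "twist": 0},
    {"translation": [10, 2, 0], "twist": 0},
    {"translation": [0, 0, 0], "twist": 0},
    {"translation": [0, 0, 0], "twist": 0}
  ]
}}

```text
time: 43.75
ee_pos: [0.5742, -0.2693, 0.1636]
eef_rot: [0.498, -0.501, 0.502, -0.499]
ft_force: [-0.6, 1.1, -0.3]
width: 0.0004
```

```bash
python3 a.py 2
```

```text
t43.80 yaw -90.35 tz -0.064 sd 0.015 j7t [-0.04  -0.013] f [-0.4  0.9 -0.4] p [ 0.5737 -0.2696  0.1633] w 0.0005 j7 -1.29
```

{"method": "jog_arm", "body": {
  "commands": [
    {"translation": [4, 0.8, 0], "twist": 0},
    {"translation": [4, 0.8, 0], "twist": 0},
    {"translation": [0, 0, 0], "twist": 0},
    {"translation": [0, 0, 0], "twist": 0}
  ]
}}

```text
time: 44.2
ee_pos: [0.5814, -0.2678, 0.1625]
eef_rot: [-0.498, 0.502, -0.502, 0.498]
ft_force: [-0.6, 0.1, -0.5]
width: 0.0002
```

{"method": "jog_arm", "body": {
  "commands": [
    {"translation": [2, 0.4, 0], "twist": 0},
    {"translation": [0, 0, 0], "twist": 0},
    {"translation": [0, 0, 0], "twist": 0}
  ]
}}

```text
time: 44.5
ee_pos: [0.5832, -0.2676, 0.1625]
eef_rot: [-0.499, 0.502, -0.502, 0.498]
ft_force: [-1.2, -0.1, -0.6]
width: 0.0007
```

{"method": "jog_arm", "body": {
  "commands": [
    {"translation": [2, 0.4, 0], "twist": 0},
    {"translation": [0, 0, 0], "twist": 0},
    {"translation": [0, 0, 0], "twist": 0}
  ]
}}

```text
time: 44.8
ee_pos: [0.5837, -0.2676, 0.1624]
eef_rot: [-0.499, 0.503, -0.501, 0.497]
ft_force: [-8.2, -0.5, 3.6]
width: 0.0005
```

{"method": "jog_arm", "body": {
  "commands": [
    {"translation": [1, 0.2, 0], "twist": 0},
    {"translation": [0, 0, 0], "twist": 0},
    {"translation": [0, 0, 0], "twist": 0}
  ]
}}

```text
time: 45.1
ee_pos: [0.5839, -0.2676, 0.1624]
eef_rot: [-0.499, 0.503, -0.501, 0.497]
ft_force: [-12.6, -0.7, 5.8]
width: 0.0006
```

The same hard end at x=0.5837 at a different height: the lever is at its end stop. Retreating, then handing in.

{"method": "jog_arm", "body": {
  "commands": [
    {"translation": [-5, -1, 0], "twist": 0},
    {"translation": [-15, -3, 0], "twist": 0},
    {"translation": [-25, -5, 0], "twist": 0},
    {"translation": [-25, -5, 10], "twist": 0},
    {"translation": [-25, -15, 40], "twist": 0},
    {"translation": [-30, -25, 30], "twist": 0},
    {"translation": [-20, -20, 10], "twist": 0},
    {"translation": [0, 0, 0], "twist": 0},
    {"translation": [0, 0, 0], "twist": 0},
    {"translation": [0, 0, 0], "twist": 0}
  ]
}}

```text
time: 46.1
ee_pos: [0.4421, -0.3396, 0.252]
eef_rot: [-0.499, 0.501, -0.501, 0.499]
ft_force: [-0.4, 0.9, -0.1]
width: 0.0004
```

```bash
python3 - <<'E'
from h import *
c=camera("scene");r,g,b=[c["img"][...,i].astype(int) for i in range(3)];m=((r>60)&(r>2*g)&(r>2*b)).astype(np.uint8)
print(blob(m,(185,150,222,185))[:2]);q=read_state();print(q["time"],q["ee_pos"],q["ft_force"].round(1))
cv2.imwrite("pics/s6.png",c["img"][:,:,::-1])
print(close_job())
E
```

```text
(array([200.1875  , 167.859375]), array([196, 164,   9,   9,  64], dtype=int32))
46.15 [ 0.44215343 -0.33949432  0.25182421] [ 0.2  0.6 -0.1]
the job is handed in; nothing more can be done
None
```

I set the selector knob to click 3, because the amber bottle is in rack place 3, and pushed the shut-off lever over to its end. The job was handed in at 46.2 s of the 72 s allowed. No verdict was reported.

- **Knob:** I turned it anticlockwise until the torque reached 0.42 N m. That is above the largest possible crest (0.25 N m) and below the pin overload (0.48 N m), so it was the home stop. I backed off at once, then turned clockwise over three crests. The seats were about 22.7°, 46° and 70° from home. I released it at click 3 with little torque left (about 0.06 N m).
- **Lever:** Two pushes at different heights both ended at the same hard stop (x = 0.5837 m, about 12.6 N). The ball stayed there after I backed away.

**Checks that disagreed:**
- The camera showed the ball moving about 92% of the distance expected for a full swing. I pressed again for that reason, and the ball did not move further.
- While the knob was being pulled into a seat, the torque reached about 0.41 N m, more than the stated crest range. I judged the clicks by the torque changing sign, not by its size.
- I could not read the knob's angle directly after letting go.

The last pictures show the bottles and other items in their places. The jar is partly hidden by the arm in the top view but unmoved in the scene view.

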